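# Put a glass stereo plate under the magnifier

### The job

Draw the glass plate with the orange top edge straight up out of the rack, lean it on the sloping wooden easel with its foot on the lips and let go of it, then take it afresh and lay it flat on the light panel, inside the four corner marks. Swing the magnifier over it so that the lens is centred above the plate, ready for inspection. It is glass: set it down gently, and leave the other plates, the stereoscope and the brush where they are.

Things in the scene. Friction and masses are not known exactly. Their poses are not given: they have to be found in the camera images.
- plate: The plate to move: glass stereo plate in a black frame, a slab 136 x 8 x 64 mm, about 0.18 kg, with orange binding along its top long edge. Origin at the slab's centre; x along the 136 mm length, y along the 8 mm thickness, z along the 64 mm height, towards the orange edge. Starts upright in the rack, orange edge up, 72 mm above the bench. Leaning or lying, it can be gripped across its long edges.
- plate_blue: Bystander: same size of plate with a blue top edge, in the rack; same axes and origin.
- plate_green: Bystander: same size of plate with a green top edge, in the rack; same axes and origin.
- rack: Fixed wooden plate rack 160 (x) x 180 (y) mm, origin at the centre of its underside, z up. 8 mm floor; the comb wall at each x end rises to 60 mm, with 8 grooves 10 mm wide at 20 mm pitch along y (-70 to +70 mm). Plates stand in them on the floor, length along the rack's x, 60 mm apart; between the combs (x from -61 to +61 mm) the space beside the plates is open.
- easel: Fixed dark wooden easel, 112 (x) x 116 (y) x 135 mm, origin at the centre of its underside, z up. Two 12 mm wide arms at x = -50 and +50 mm slope at 45 deg, rising towards +y; their padded faces look up and to -y. At the foot of each arm a lip, 16 mm high, carries the plate's lower edge; corner of face and lip at y -25, z 75 mm. Between the arms it is open down to 10 mm: room for fingers.
- easel_seat (a point): On the easel: where the centre of a plate lies when it leans fully home, flat on both arms, foot on both lips, centred in x; at x = 0, y = -5.2, z = 100.5 mm of the easel. Axes as the easel's, not tilted.
- panel: Fixed slim LED light panel 210 (x) x 150 (y) x 12 mm, white face up, origin at the centre of its underside, z up. Black corner marks enclose a rectangle of 160 (x) x 88 (y) mm about its centre; the plate's length belongs along x, either way round.
- panel_centre (a point): Centre of the panel's white top face, 12 mm above the bench; axes as the panel's.
- mag_arm (a joint): Swing joint of the magnifier arm about the vertical post, rad. At 0 the arm points to the -x of its foot; the value grows as the arm turns clockwise seen from above. Range -0.6 to 2.0. Stiff (friction about 0.3 N m): it stays where it is left. It starts swung aside, at about 1.55.
- lens (a point): Centre of the magnifier's lens, 170 mm from the post axis, 180 mm above the bench; white ring of 116 mm outer diameter, 20 mm thick.
- mag_grip (a point): On the black upright grip of the magnifier arm, round, 18 mm in diameter, 100 mm from the post axis between post and lens. This point is 210 mm above the bench; the grip stands free from 187 to 228 mm.
- mag_pivot (a point): On the axis of the magnifier's post, 180 mm above the bench, at arm height. Its fixed foot is 100 mm in diameter; the joint's black collar is 32 mm in diameter and tops out at 197 mm. The post stands 170 mm from the panel's centre, beyond its far end, to within 5 mm.
- stereoscope: Bystander: wooden hand stereoscope with two brass-rimmed lenses, lying on the bench, about 200 x 150 x 75 mm.
- brush: Bystander: dusting brush lying on the bench.
There are look-alikes about, which are no part of the job. What is shaped like the rack but green or red is not meant.

How it is judged:
By the outcome, as a careful person would: the job done as asked, in the order asked, and still so for the second after the job is handed in, with the robot touching nothing.
It also fails if it takes over 72 s, if anything falls off the work surface, if the arm or the gripper's body presses on something with over 40 N, if the wrist force passes 120 N, or if a joint passes its speed limit or range.

### The arm

A 6-joint arm with a two-finger parallel gripper is mounted at the origin on the work surface. World frame = base frame: x ahead of the robot, y to its left, z up, the work surface at z = 0. Lengths are in m, angles in rad, forces in N, time in s.
With the tool pointing down it reaches from about 0.25 to 0.85 m from the base axis. Payload 12.5 kg.
Tool frame: the origin (TCP) lies at the very end of the fingers, on their centre line; the grasp point (between the pads) lies 19 mm behind it (ctrl.hold_point_z is the distance from the TCP to the grasp point, in m); z points along the fingers, x is the direction in which the jaws open and shut, and the axes are right-handed (so a half turn about z gives the same grasp; the last joint's range is limited). The gripper opens to 93 mm and grips with 3 to 60 N. Pads are 15 mm wide; open, the fingers measure 128 mm over their backs; the gripper's body (75 mm by 188 mm) begins 65 mm behind the grasp point.
Start: joints at [1.108, 0.351, 1.652, -0, 1.139, -0.085], TCP at [0.203, 0.511, 0.196] pointing down, gripper open.
Joint ranges: [-2.75, 2.75], [-0.79, 2.1], [0.01, 2.65], [-1.57, 4.71], [0.07, 3.14], [-2.87, 2.87]. Speed limits (rad/s): [2.22, 2.22, 2.79, 3.14, 3.14, 3.14].

### API

Orientations are given as a unit quaternion [x, y, z, w].
In Python, from station import readout, cams, job, ctrl gives the robot as it stands. The module is installed in compiled form; this text tells all that it offers.
- The arm moves only by the tool step_arm, never from a script. Its argument "targets" is a list of rows, each an object of numbers: "x", "y", "z": the shift along the tool's x, y, z in mm; "wx", "wy", "wz": the turn, a rotation vector about the tool's x, y, z in rad; "claw": the opening, from -1 (shut) to 1 (fully open). A call has 1 to 20 rows; each row shifts and turns the commanded pose from where the row before left it, along the tool's axes as they then stand; what a row does not reach is not made up. A row lasts 1/12 s, in which the tool goes at most 41.7 mm and 7.16 degrees, less where a joint would pass 70% of its speed; a pose out of reach is approached as far as the arm can. A call with a gripper value outside its range is refused whole. The fingers move at their own pace and stop on an object; the grip force is fixed at half the most. Time passes only in rows, so rows that do not move let the fingers close. It gives the time, the measured TCP pose, the force and the opening at its end, in the units of the state.
- readout.sense(): the state, without advancing time (a new reading comes with each control period).
- cams.get_image(name): name is "scene" or "top" or "wrist"; returns the picture (480x640x3 uint8, red, green, blue); there is no depth.
- cams.get_calibration(name): a dict with "K" (3x3 intrinsics, pixels), "R" (3x3) and "t" (3): a world point X has camera coordinates R X + t; the wrist camera has in their place "T_tool_cam" (4x4, takes a point from camera to tool coordinates, whose origin is the TCP and whose axes are the tool frame's). Camera axes: x right, y down, z forward; pixel columns grow to the right and rows downward; lengths in m; the calibration is good to about 2 mm. A picture is of the moment at which its call begins: read the wrist's pose just before it. get_calibration takes no time and is no camera call.
- job.close_job(): hands the job in, once; it reports no verdict.
The state is a dict: "t": time; "joints": joint angles; "joint_velocities": joint speeds; "tau": joint torques, N m; "tcp_pos": TCP position; "ee_rot": TCP orientation; "contact_force": force on the tool from outside, world axes, zero at the start; "ft_torque": the same for the moment, N m; "width": finger opening in m.
Only numpy, scipy, OpenCV 4.12 (cv2) and the standard library are available. Lean on these libraries where they do the work, as an engineer would, in place of code of your own. Each camera call takes 0.05 s, during which the arm holds its last target.

## Working session

There is one attempt and no reset: what is moved stays moved. The work goes in short steps, Python scripts to look and compute and a tool call to move; the robot and the scene stay as the last step left them, time stands still between calls to the robot, and variables do not carry over. Pictures are saved under pics/ and viewed, and the job is handed in when it is done.

Besides the shell and the picture viewer there is one more tool, called after "Emit:" by a JSON object that holds its "api" and its "payload". step_arm: Moves the arm, as the interface text tells. Its arguments: {"type":"object","properties":{"targets":{"type":"array","items":{"type":"object","properties":{"x":{"type":"number"},"y":{"type":"number"},"z":{"type":"number"},"wx":{"type":"number"},"wy":{"type":"number"},"wz":{"type":"number"},"claw":{"type":"number"}}}}},"required":["targets"]}

```bash
ls; mkdir -p pics; cat > h.py <<'E'
import numpy as np,cv2
from station import readout,cams,job,ctrl
from scipy.spatial.transform import Rotation as Rn
def shot(name,fn):
    im=cams.get_image(name); cv2.imwrite('pics/'+fn,im[:,:,::-1]); return im
def cal(name):
    c=cams.get_calibration(name); return np.array(c['K']),np.array(c['R']),np.array(c['t'])
def ray(name,px):
    K,R,t=cal(name); d=R.T@np.linalg.inv(K)@np.array([px[0],px[1],1.]); return -R.T@t,d/np.linalg.norm(d)
def onz(name,px,z):
    o,d=ray(name,px); return o+d*(z-o[2])/d[2]
def proj(name,X):
    K,R,t=cal(name); p=K@(R@np.asarray(X)+t); return p[:2]/p[2]
def tri(rays):
    A=np.zeros((3,3));b=np.zeros(3)
    for o,d in rays:
        P=np.eye(3)-np.outer(d,d);A+=P;b+=P@o
    X=np.linalg.solve(A,b); return X,[np.linalg.norm((np.eye(3)-np.outer(d,d))@(X-o)) for o,d in rays]
E
python3 - <<'E'
from h import *
np.set_printoptions(precision=4,suppress=True)
for n in ['scene','top','wrist']: shot(n,n+'0.png'); print(n,cams.get_calibration(n))
print(readout.sense(), ctrl.hold_point_z)
E
```

```text
pics
scene {'K': array([[550.4411,   0.    , 314.5438],
       [  0.    , 550.4411, 229.6117],
       [  0.    ,   0.    ,   1.    ]]), 'R': array([[ 0.8794,  0.4758, -0.0144],
       [ 0.3941, -0.7448, -0.5385],
       [-0.2669,  0.4679, -0.8425]]), 't': array([-0.4168, -0.0638,  1.6931])}
top {'K': array([[481.153 ,   0.    , 322.5792],
       [  0.    , 481.153 , 238.336 ],
       [  0.    ,   0.    ,   1.    ]]), 'R': array([[ 0.0256, -0.9997,  0.0043],
       [-0.9976, -0.0259, -0.0639],
       [ 0.0639, -0.0027, -0.9979]]), 't': array([0.0181, 0.4549, 1.2542])}
wrist {'K': array([[381.4131,   0.    , 318.3992],
       [  0.    , 381.4131, 238.9975],
       [  0.    ,   0.    ,   1.    ]]), 'T_tool_cam': array([[ 1.    , -0.0004,  0.0002, -0.0006],
       [ 0.0003,  0.9549,  0.2969, -0.0822],
       [-0.0003, -0.2969,  0.9549, -0.1886],
       [ 0.    ,  0.    ,  0.    ,  1.    ]])}
{'t': 0.15, 'joints': array([ 1.1084,  0.3511,  1.6522,  0.    ,  1.1391, -0.0846]), 'joint_velocities': array([-0.0004, -0.0033, -0.0002,  0.0002,  0.0015, -0.0006]), 'tau': array([  0.0003, -49.7467, -28.5345,   0.0699,   0.0245,  -0.0001]), 'tcp_pos': array([0.2027, 0.511 , 0.1955]), 'ee_rot': array([ 0.8273,  0.5617, -0.0004,  0.0002]), 'contact_force': array([ 0.907 , -0.277 ,  0.2436]), 'ft_torque': array([-0.0049, -0.0034, -0.0108]), 'width': 0.09304437434425678} 0.0188
```

View pics/scene0.png

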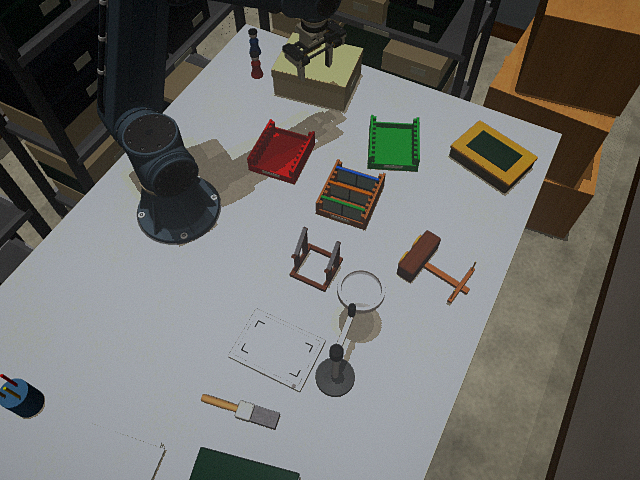

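View pics/top0.png

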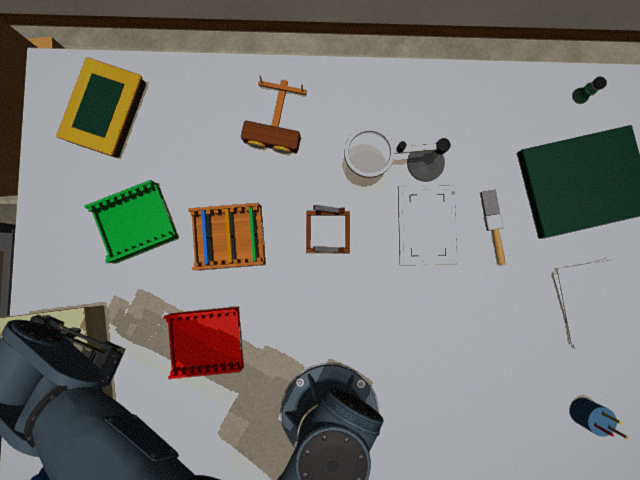

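View pics/wrist0.png

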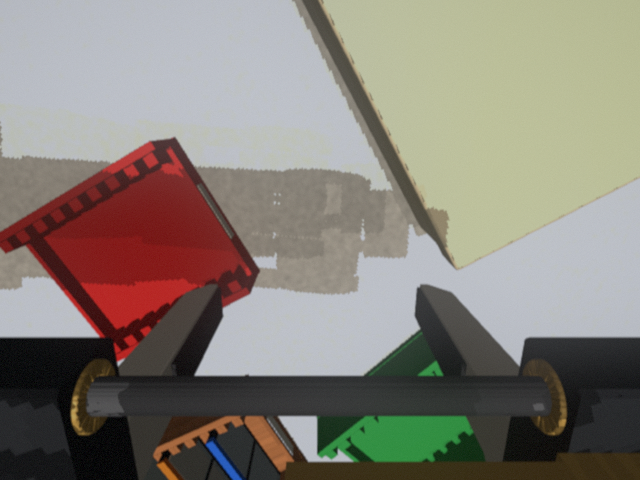

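The pictures show the brown rack (top ~228,237) with blue, orange and green plates, the easel (top ~328,230), the panel (top ~427,225) and the magnifier post (top ~427,165) with its lens swung to +y. I'll enlarge these and get rough positions next.

```bash
python3 - <<'E'
import cv2
t=cv2.imread('pics/top0.png'); s=cv2.imread('pics/scene0.png')
cv2.imwrite('pics/t_rack.png',cv2.resize(t[190:285,180:360],(800,422),interpolation=cv2.INTER_CUBIC))
cv2.imwrite('pics/t_pan.png',cv2.resize(t[120:275,335:475],(540,598),interpolation=cv2.INTER_CUBIC))
cv2.imwrite('pics/s_e.png',cv2.resize(s[150:400,220:400],(430,597),interpolation=cv2.INTER_CUBIC))
E
```

```text
(no output)
```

View pics/t_rack.png

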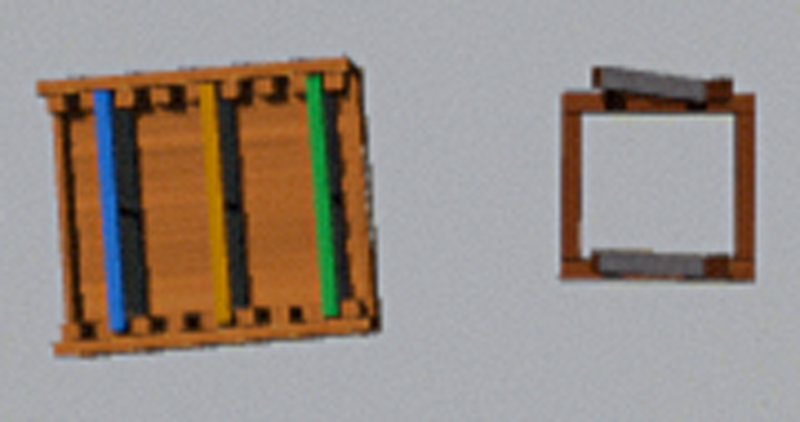

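View pics/t_pan.png

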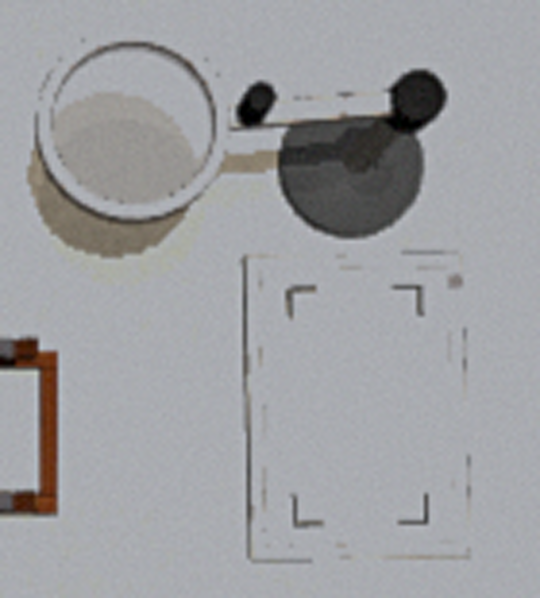

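View pics/s_e.png

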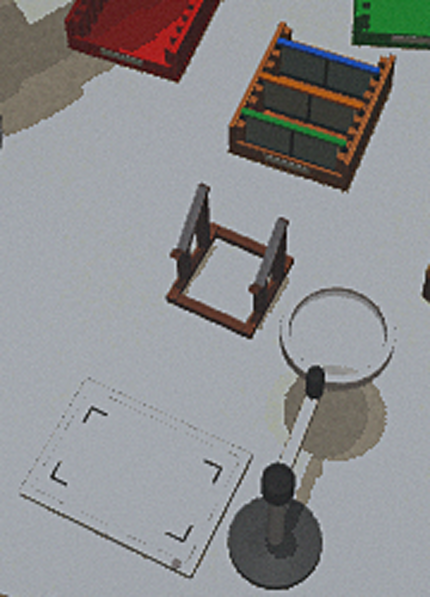

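The easel's lips face -y and its arms rise towards +y (the rack side), so its axes roughly match the world's. Next is rough triangulation.

```bash
python3 - <<'E'
from h import *
np.set_printoptions(precision=4,suppress=True)
def mask(im,name):
    hsv=cv2.cvtColor(im,cv2.COLOR_RGB2HSV);return hsv
ends={}
for n,box in [('top',(190,285,185,275)),('scene',(150,235,310,395))]:
    im=cv2.imread(f'pics/{n}0.png'); hsv=cv2.cvtColor(im,cv2.COLOR_BGR2HSV)
    m=cv2.inRange(hsv,(10,200,120),(22,255,255)); z=np.zeros_like(m); r=box; z[r[0]:r[1],r[2]:r[3]]=m[r[0]:r[1],r[2]:r[3]]
    k,l,st,c=cv2.connectedComponentsWithStats(z)
    i=1+np.argmax(st[1:,4]); pts=np.argwhere(l==i)[:,::-1].astype(np.float32)
    print(n,sorted(st[1:,4])[-4:],st[i],cv2.minAreaRect(pts))
    b=cv2.boxPoints(cv2.minAreaRect(pts)); 
    d=np.linalg.norm(b[0]-b[1])<np.linalg.norm(b[1]-b[2])
    e=[(b[0]+b[1])/2,(b[2]+b[3])/2] if d else [(b[1]+b[2])/2,(b[3]+b[0])/2]
    ends[n]=e; print(e,[onz(n,p,.072) for p in e])
a=sorted(ends['top'],key=lambda p:p[1]); b=sorted(ends['scene'],key=lambda p:-p[0])
for p,q in zip(a,b): print(tri([ray('top',p),ray('scene',q)]))
for nm,n,p,z in [('pivot','top',(443,145.3),.197),('foot','top',(426,165),.01),('lens','top',(368,154),.18),('lens','scene',(361,291),.18),('grip','top',(404,143.5),.23),
  ('grip','scene',(352,307),.23),('easelc','top',(328,231.5),.01),('panel','top',(427.5,225.2),.012),('panel','scene',(278,349),.012),('foots','scene',(335,377),.01)]:
    print(nm,n,onz(n,p,z))
E
```

```text
top [np.int32(28), np.int32(29), np.int32(48), np.int32(220)] [220 209  12  54 220] ((225.01016235351562, 235.6421356201172), (53.29279327392578, 9.190869331359863), 85.91438293457031)
[array([223.1117, 209.0635], dtype=float32), array([226.9086, 262.2208], dtype=float32)] [array([0.5181, 0.2829, 0.072 ]), array([0.3844, 0.2682, 0.072 ])]
scene [np.int32(1), np.int32(2), np.int32(4), np.int32(103)] [329 180  43  15 103] ((349.9168701171875, 187.26321411132812), (44.26631164550781, 2.2584850788116455), 17.52556800842285)
[array([328.8111, 180.5982], dtype=float32), array([371.0227, 193.9282], dtype=float32)] [array([0.382, 0.262, 0.072]), array([0.5151, 0.2762, 0.072 ])]
(array([0.5162, 0.282 , 0.067 ]), [np.float64(0.0031230081886267328), np.float64(0.0031230081886268013)])
(array([0.3822, 0.2676, 0.0666]), [np.float64(0.0027499208125809768), np.float64(0.00274992081258099)])
pivot top [ 0.6629 -0.2396  0.197 ]
foot top [ 0.6582 -0.2417  0.01  ]
lens top [ 0.6423 -0.07    0.18  ]
lens scene [ 0.6451 -0.0743  0.18  ]
grip top [ 0.6558 -0.1447  0.23  ]
grip scene [ 0.6528 -0.144   0.23  ]
easelc top [0.4731 0.0159 0.01  ]
panel top [ 0.4965 -0.2471  0.012 ]
panel scene [ 0.4997 -0.2475  0.012 ]
foots scene [ 0.6642 -0.2426  0.01  ]
```

Emit:
{"api": "step_arm", "payload": {"targets": [{"z":-30},{"z":-30},{"z":-25},{"x":-14,"y":29},{"x":-14,"y":29},{"x":-14,"y":29},{"x":-14,"y":29},{"x":-14,"y":29},{"x":-14,"y":29},{"x":-14,"y":29},{"x":-14,"y":29},{"x":-14,"y":29},{"x":-13,"y":28},{"wz":-0.12},{"wz":-0.12},{"wz":-0.12},{"wz":-0.12,"claw":-0.1},{},{}]}}

```text
invalid input at $.targets[0]: expected keys x, y, z, wx, wy, wz, claw
```

```bash
cat >> h.py <<'E'
np.set_printoptions(precision=4,suppress=True)
def pose():
    s=readout.sense(); return np.array(s['tcp_pos']),Rn.from_quat(s['ee_rot']).as_matrix(),s
def wcal():
    c=cams.get_calibration('wrist'); return np.array(c['K']),np.array(c['T_tool_cam'])
def wray(px,P,R):
    K,T=wcal(); d=R@T[:3,:3]@np.linalg.inv(K)@np.array([px[0],px[1],1.]); return P+R@T[:3,3],d/np.linalg.norm(d)
def won(px,P,R,z):
    o,d=wray(px,P,R); return o+d*(z-o[2])/d[2]
def wproj(X,P,R):
    K,T=wcal(); Xt=R.T@(np.asarray(X)-P); Xc=T[:3,:3].T@(Xt-T[:3,3]); p=K@Xc; return p[:2]/p[2]
def wshot(fn):
    P,R,s=pose(); im=shot('wrist',fn); np.savez('pics/'+fn+'.npz',P=P,R=R); print('pose',P,R.tolist(),s['width'],s['contact_force'],s['t']); return im,P,R
def load(fn):
    z=np.load('pics/'+fn+'.npz'); return cv2.imread('pics/'+fn),z['P'],z['R']
def plan(Pt,Rt):
    P,R,s=pose(); print('shift mm',R.T@(np.asarray(Pt)-P)*1e3,'rotvec',Rn.from_matrix(R.T@Rt).as_rotvec(),'world d',np.asarray(Pt)-P)
E
python3 - <<'E'
from h import *
wshot('w1.png'); print(readout.sense()['joints'])
E
```

```text
pose [0.2027 0.511  0.1955] [[0.36890266707261277, 0.9294679466627445, -0.00039793624525568663], [0.9294676823645445, -0.3689028658243937, -0.0007092435634084264], [-0.0008060189798552195, -0.00010822703746119974, -0.999999669310102]] 0.09304437434425678 [ 0.907  -0.277   0.2436] 0.15
[ 1.1084  0.351   1.6521  0.      1.1391 -0.0846]
```

View pics/w1.png

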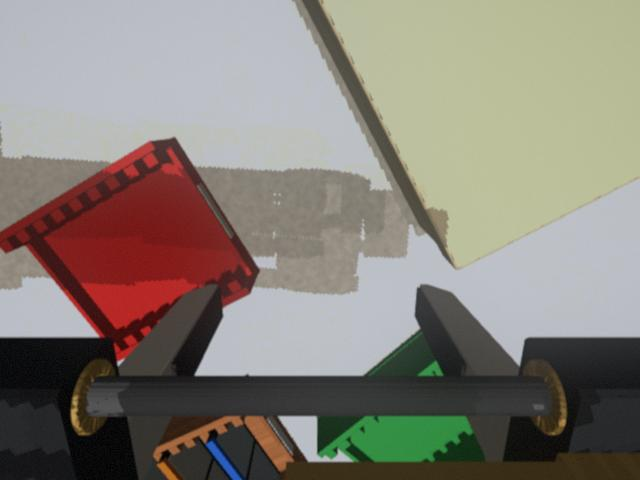

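Emit:
{"api": "step_arm", "payload": {"targets": [{"x":0,"y":0,"z":-30,"wx":0,"wy":0,"wz":0,"claw":1},{"x":0,"y":0,"z":-30,"wx":0,"wy":0,"wz":0,"claw":1},{"x":0,"y":0,"z":-25,"wx":0,"wy":0,"wz":0,"claw":1},{"x":-14,"y":29,"z":0,"wx":0,"wy":0,"wz":0,"claw":1},{"x":-14,"y":29,"z":0,"wx":0,"wy":0,"wz":0,"claw":1},{"x":-14,"y":29,"z":0,"wx":0,"wy":0,"wz":0,"claw":1},{"x":-14,"y":29,"z":0,"wx":0,"wy":0,"wz":0,"claw":1},{"x":-14,"y":29,"z":0,"wx":0,"wy":0,"wz":0,"claw":1},{"x":-14,"y":29,"z":0,"wx":0,"wy":0,"wz":0,"claw":1},{"x":-14,"y":29,"z":0,"wx":0,"wy":0,"wz":0,"claw":1},{"x":-14,"y":29,"z":0,"wx":0,"wy":0,"wz":0,"claw":1},{"x":-14,"y":29,"z":0,"wx":0,"wy":0,"wz":0,"claw":1},{"x":-13,"y":28,"z":0,"wx":0,"wy":0,"wz":0,"claw":1},{"x":0,"y":0,"z":0,"wx":0,"wy":0,"wz":-0.12,"claw":-0.1},{"x":0,"y":0,"z":0,"wx":0,"wy":0,"wz":-0.12,"claw":-0.1},{"x":0,"y":0,"z":0,"wx":0,"wy":0,"wz":-0.12,"claw":-0.1},{"x":0,"y":0,"z":0,"wx":0,"wy":0,"wz":-0.12,"claw":-0.1},{"x":0,"y":0,"z":0,"wx":0,"wy":0,"wz":0,"claw":-0.1}]}}

```text
t: 1.7
tcp_pos: [0.4201, 0.2753, 0.2808]
ee_rot: [0.668, 0.744, -0.0, -0.0]
contact_force: [0.3, 0.5, 0.1]
width: 0.0644
```

```bash
python3 - <<'E'
from h import *
wshot('w1.png'); print(readout.sense()['joints'])
E
```

```text
pose [0.4201 0.2753 0.2808] [[-0.10737839313980414, 0.9942181743949078, -0.0003199837041677928], [0.9942182178751021, 0.10737834585303972, -0.00016151508132921104], [-0.0001262219084429072, -0.0003354768580077522, -0.9999999357616521]] 0.06440705687894269 [0.26   0.5139 0.0843] 1.7
[ 0.4875  0.1845  1.6578 -0.      1.2995 -1.1835]
```

View pics/w1.png

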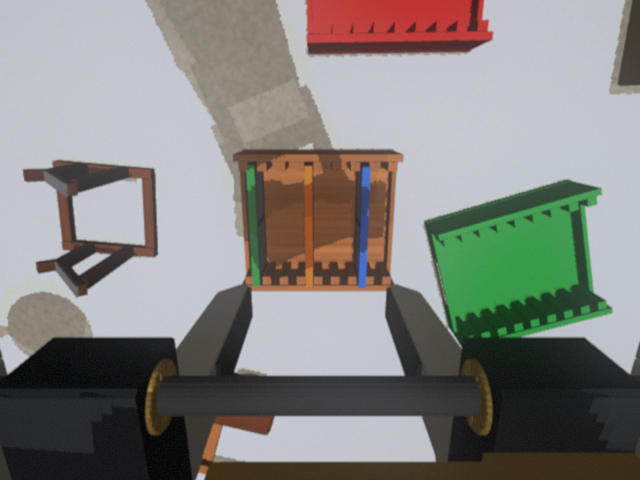

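The wrist view shows the whole rack: the orange edge is a vertical line from about (309,163) to (309,288), between green (255) and blue (363).

```bash
cat > orange.py <<'E'
from h import *
import sys
def orange(fn,box=(140,300,285,335)):
    im,P,R=load(fn); hsv=cv2.cvtColor(im,cv2.COLOR_BGR2HSV)
    m=cv2.inRange(hsv,(8,150,130),(24,255,255)); z=np.zeros_like(m); r=box; z[r[0]:r[1],r[2]:r[3]]=m[r[0]:r[1],r[2]:r[3]]
    # line fit on per-row centre, dropping wide rows
    return z,P,R
if __name__=='__main__':
    im,P,R=load('w1.png'); hsv=cv2.cvtColor(im,cv2.COLOR_BGR2HSV)
    print(hsv[225,296:322].tolist()); print(hsv[225,355:372].tolist())
    print([ (y,hsv[y,309].tolist()) for y in list(range(150,172,2))+list(range(276,296,2))])
E
python3 orange.py
```

```text
[[11, 138, 118], [12, 149, 115], [12, 145, 114], [12, 146, 115], [12, 146, 117], [12, 145, 118], [12, 149, 115], [11, 150, 112], [10, 164, 123], [10, 181, 155], [11, 193, 160], [10, 190, 161], [11, 190, 160], [10, 190, 160], [11, 192, 159], [11, 192, 155], [10, 177, 131], [11, 152, 99], [11, 142, 113], [11, 148, 117], [12, 151, 118], [11, 147, 118], [12, 149, 116], [11, 145, 118], [11, 146, 117], [11, 145, 118]]
[[9, 82, 65], [6, 22, 59], [10, 25, 61], [10, 43, 53], [133, 64, 56], [116, 110, 93], [113, 145, 125], [113, 140, 135], [112, 149, 130], [112, 142, 131], [112, 145, 130], [112, 144, 131], [115, 114, 123], [152, 41, 94], [8, 118, 115], [11, 131, 123], [10, 131, 121]]
[(150, [10, 84, 106]), (152, [12, 92, 72]), (154, [10, 129, 128]), (156, [11, 143, 170]), (158, [11, 143, 171]), (160, [12, 146, 161]), (162, [12, 107, 74]), (164, [10, 88, 64]), (166, [14, 168, 164]), (168, [15, 168, 193]), (170, [15, 172, 191]), (276, [15, 168, 194]), (278, [15, 167, 194]), (280, [15, 172, 191]), (282, [14, 168, 193]), (284, [15, 166, 193]), (286, [14, 162, 191]), (288, [12, 140, 180]), (290, [10, 95, 178]), (292, [116, 10, 200]), (294, [112, 14, 207])]
```

```bash
cat > orange.py <<'E'
from h import *
def orange(fn,x0,x1,y0,y1):
    im,P,R=load(fn); hsv=cv2.cvtColor(im,cv2.COLOR_BGR2HSV).astype(int)
    m=((hsv[...,0]>=8)&(hsv[...,0]<=22)&(hsv[...,1]>=156)&(hsv[...,2]>=145))
    rows=[]
    for y in range(y0,y1):
        xs=np.where(m[y,x0:x1])[0]
        if len(xs)>=5: rows.append((y,x0+xs.mean(),len(xs)))
    rows=np.array(rows); w=np.median(rows[:,2]); rows=rows[abs(rows[:,2]-w)<=2]
    p=np.polyfit(rows[:,0],rows[:,1],1); ya,yb=rows[0,0]-.5,rows[-1,0]+.5
    return [(np.polyval(p,ya),ya),(np.polyval(p,yb),yb)],w,P,R
if __name__=='__main__':
    e,w,P,R=orange('w1.png',296,322,160,292)
    print(e,w)
    for z in (.066,.072,.078):
        a,b=[won(q,P,R,z) for q in e]; d=b-a; print(z,a,b,np.linalg.norm(d),np.degrees(np.arctan2(d[1],d[0])),(a+b)/2)
    sc=[(371.0,193.9),(328.8,180.6)]
    for q,s in zip([e[1],e[0]],sc): print(tri([wray(q,P,R),ray('scene',s)]))
E
python3 orange.py
```

```text
[(np.float64(307.227038162615), np.float64(165.5)), (np.float64(309.10537047924765), np.float64(286.5))] 7.0
0.066 [0.384  0.2588 0.066 ] [0.5209 0.2745 0.066 ] 0.13773094733514815 6.550063462442592 [0.4525 0.2666 0.066 ]
0.072 [0.3834 0.2589 0.072 ] [0.5182 0.2743 0.072 ] 0.13568236007433598 6.55006346244257 [0.4508 0.2666 0.072 ]
0.078 [0.3827 0.259  0.078 ] [0.5154 0.2742 0.078 ] 0.13363377281352376 6.5500634624425755 [0.4491 0.2666 0.078 ]
(array([0.5162, 0.274 , 0.0757]), [np.float64(0.0003675961193364148), np.float64(0.0003675961193364007)])
(array([0.3832, 0.2591, 0.076 ]), [np.float64(0.0002990176371193554), np.float64(0.00029901763711928376)])
```

Emit:
{"api": "step_arm", "payload": {"targets": [{"x":-4,"y":10,"z":30,"wx":0,"wy":0,"wz":-0.007,"claw":-0.14},{"x":-4,"y":10,"z":30,"wx":0,"wy":0,"wz":0,"claw":-0.14},{"x":-4,"y":9,"z":30,"wx":0,"wy":0,"wz":0,"claw":-0.14},{"x":0,"y":0,"z":30,"wx":0,"wy":0,"wz":0,"claw":-0.14},{"x":0,"y":0,"z":30,"wx":0,"wy":0,"wz":0,"claw":-0.14},{"x":0,"y":0,"z":11,"wx":0,"wy":0,"wz":0,"claw":-0.14},{"x":0,"y":0,"z":0,"wx":0,"wy":0,"wz":0,"claw":-0.14}]}}

```text
t: 2.33
tcp_pos: [0.449, 0.266, 0.1178]
ee_rot: [0.669, 0.744, -0.002, -0.001]
contact_force: [0.6, -0.6, -0.2]
width: 0.0398
```

```bash
python3 - <<'E'
from h import *
wshot('w2.png')
E
```

```text
pose [0.449  0.266  0.1178] [[-0.10611477949737322, 0.9943455694237818, -0.004067202910977594], [0.9943528008355992, 0.1061077287733985, -0.001912423841694334], [-0.0014700485105047813, -0.004247171040364187, -0.9999899001967623]] 0.03980027507832027 [ 0.5898 -0.5806 -0.1551] 2.3333
```

View pics/w2.png

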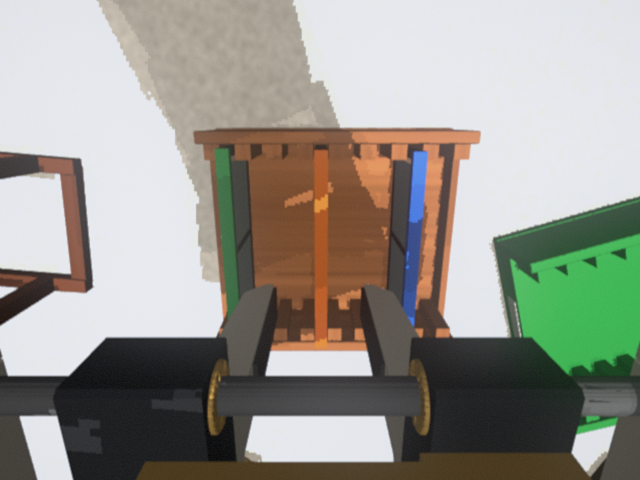

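The orange edge sits at column ~320, centred between the fingertips (276 and 363), and the neighbouring plates are clear. Now descending to grip.

Emit:
{"api": "step_arm", "payload": {"targets": [{"x":0,"y":1,"z":22,"wx":0,"wy":0,"wz":0,"claw":-0.14},{"x":0,"y":0,"z":22,"wx":0,"wy":0,"wz":0,"claw":-0.14},{"x":0,"y":0,"z":20,"wx":0,"wy":0,"wz":0,"claw":-0.14},{"x":0,"y":0,"z":14,"wx":0,"wy":0,"wz":0,"claw":-0.14},{"x":0,"y":0,"z":9,"wx":0,"wy":0,"wz":0,"claw":-0.14},{"x":0,"y":0,"z":0,"wx":0,"wy":0,"wz":0,"claw":-0.5},{"x":0,"y":0,"z":0,"wx":0,"wy":0,"wz":0,"claw":-0.7},{"x":0,"y":0,"z":0,"wx":0,"wy":0,"wz":0,"claw":-1},{"x":0,"y":0,"z":0,"wx":0,"wy":0,"wz":0,"claw":-1},{"x":0,"y":0,"z":0,"wx":0,"wy":0,"wz":0,"claw":-1},{"x":0,"y":0,"z":0,"wx":0,"wy":0,"wz":0,"claw":-1}]}}

```text
t: 3.3
tcp_pos: [0.4517, 0.267, 0.0337]
ee_rot: [0.668, 0.745, 0.001, 0.0]
contact_force: [-1.4, 0.7, 5.4]
width: 0.0074
```

Emit:
{"api": "step_arm", "payload": {"targets": [{"x":0,"y":0,"z":-5,"wx":0,"wy":0,"wz":0,"claw":-1},{"x":0,"y":0,"z":-10,"wx":0,"wy":0,"wz":0,"claw":-1},{"x":0,"y":0,"z":-15,"wx":0,"wy":0,"wz":0,"claw":-1},{"x":0,"y":0,"z":-15,"wx":0,"wy":0,"wz":0,"claw":-1},{"x":0,"y":0,"z":-15,"wx":0,"wy":0,"wz":0,"claw":-1},{"x":0,"y":0,"z":-20,"wx":0,"wy":0,"wz":0,"claw":-1},{"x":0,"y":0,"z":-25,"wx":0,"wy":0,"wz":0,"claw":-1},{"x":0,"y":0,"z":-30,"wx":0,"wy":0,"wz":0,"claw":-1},{"x":0,"y":0,"z":-30,"wx":0,"wy":0,"wz":0,"claw":-1},{"x":0,"y":0,"z":-20,"wx":0,"wy":0,"wz":0,"claw":-1},{"x":0,"y":0,"z":0,"wx":0,"wy":0,"wz":0,"claw":-1}]}}

```text
t: 4.22
tcp_pos: [0.4528, 0.2673, 0.2228]
ee_rot: [0.667, 0.745, 0.003, 0.001]
contact_force: [2.2, -0.6, -1.4]
width: 0.0074
```

```bash
python3 - <<'E'
from h import *
wshot('w3.png'); shot('top','t3.png'); im=shot('scene','s3.png')
cv2.imwrite('pics/s3c.png',cv2.resize(im[80:320,220:460,::-1],(600,600),interpolation=cv2.INTER_CUBIC))
E
```

```text
pose [0.4528 0.2673 0.2228] [[-0.10903992837865628, 0.9940164695668884, 0.006446103393300507], [0.9940349382469286, 0.10902302337612135, 0.0029192324941856246], [0.0021989914967826397, 0.0067259648905794315, -0.9999749626029084]] 0.007408007656118189 [ 2.1579 -0.5505 -1.4442] 4.2167
```

View pics/w3.png

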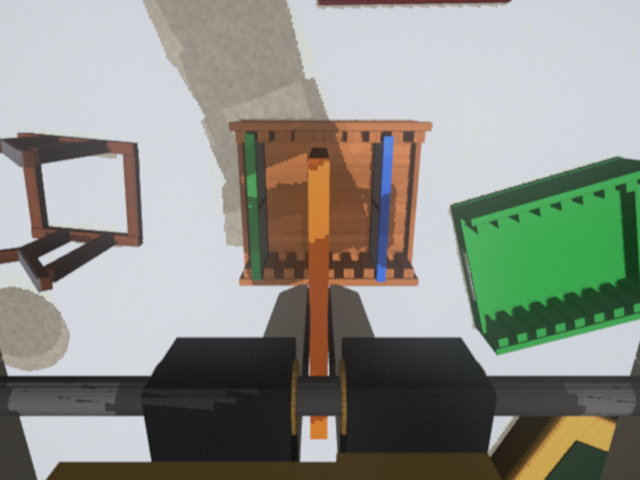

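View pics/s3c.png

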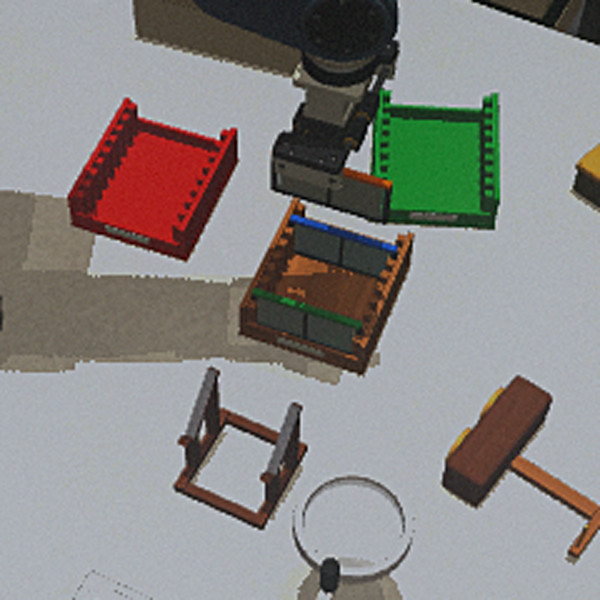

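The plate is out of the rack and square in the jaws: its orange edge runs along column 319, with the far end at row 158. Before leaning it I'll view the easel from two wrist positions.

Emit:
{"api": "step_arm", "payload": {"targets": [{"x":-20,"y":-7,"z":-10,"wx":0,"wy":0,"wz":0,"claw":-1},{"x":-30,"y":-7,"z":-10,"wx":0,"wy":0,"wz":0,"claw":-1},{"x":-30,"y":-7,"z":-10,"wx":0,"wy":0,"wz":0,"claw":-1},{"x":-30,"y":-7,"z":-10,"wx":0,"wy":0,"wz":0,"claw":-1},{"x":-30,"y":-7,"z":-10,"wx":0,"wy":0,"wz":0,"claw":-1},{"x":-22,"y":0,"z":0,"wx":0,"wy":0,"wz":0.05,"claw":-1},{"x":0,"y":0,"z":0,"wx":0,"wy":0,"wz":0.05,"claw":-1},{"x":0,"y":0,"z":0,"wx":0,"wy":0,"wz":0,"claw":-1},{"x":0,"y":0,"z":0,"wx":0,"wy":0,"wz":0,"claw":-1}]}}

```text
t: 5.12
tcp_pos: [0.4337, 0.1018, 0.2668]
ee_rot: [0.703, 0.711, -0.001, -0.001]
contact_force: [0.1, 0.4, -1.7]
width: 0.0077
```

```bash
python3 - <<'E'
from h import *
wshot('w4.png')
E
```

```text
pose [0.4337 0.1018 0.2668] [[-0.01024284601650933, 0.9999452385471042, -0.0021456962641034057], [0.9999475240575508, 0.010242431043389113, -0.00020429756745785922], [-0.00018230923380110529, -0.0021476762551947545, -0.9999976771223255]] 0.007665846195580045 [ 0.0742  0.4173 -1.7456] 5.1167
```

Emit:
{"api": "step_arm", "payload": {"targets": [{"x":-20,"y":0,"z":0,"wx":0,"wy":0,"wz":0,"claw":-1},{"x":-30,"y":0,"z":0,"wx":0,"wy":0,"wz":0,"claw":-1},{"x":-30,"y":0,"z":0,"wx":0,"wy":0,"wz":0,"claw":-1},{"x":-30,"y":0,"z":0,"wx":0,"wy":0,"wz":0,"claw":-1},{"x":-30,"y":0,"z":0,"wx":0,"wy":0,"wz":0,"claw":-1},{"x":-30,"y":0,"z":0,"wx":0,"wy":0,"wz":0,"claw":-1},{"x":0,"y":0,"z":0,"wx":0,"wy":0,"wz":0,"claw":-1},{"x":0,"y":0,"z":0,"wx":0,"wy":0,"wz":0,"claw":-1}]}}

```text
t: 5.83
tcp_pos: [0.4356, -0.0685, 0.2673]
ee_rot: [0.704, 0.71, -0.0, -0.001]
contact_force: [-0.5, 1.2, -1.9]
width: 0.0079
```

```bash
python3 - <<'E'
from h import *
wshot('w5.png')
E
```

```text
pose [ 0.4356 -0.0685  0.2673] [[-0.008905472498337834, 0.9999595203923588, -0.0012845762979032261], [0.9999602313976816, 0.008906077805130648, 0.00046626304164372614], [0.00047768470395449575, -0.0012803729194049375, -0.9999990662308195]] 0.00785194047968007 [-0.4698  1.2119 -1.9498] 5.8333
```

View pics/w4.png

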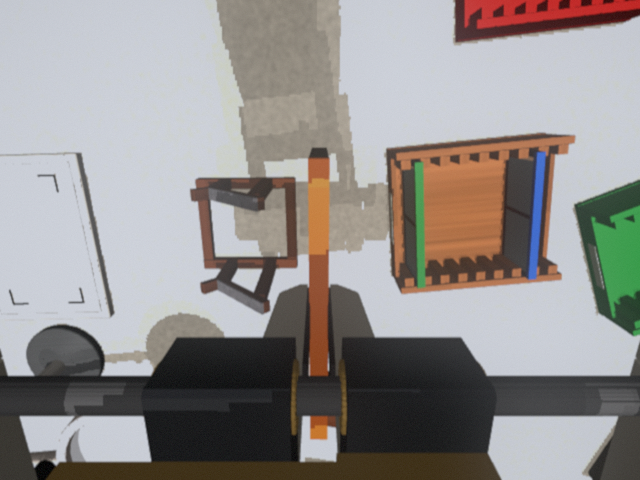

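View pics/w5.png

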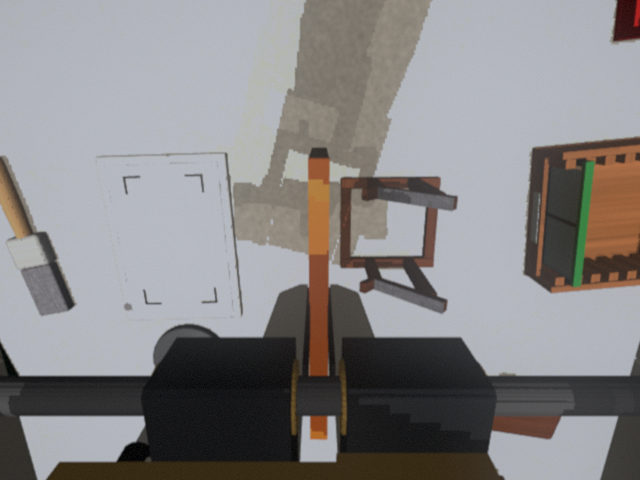

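Both views show the easel clear of the plate (about (245,240) in w4 and (395,240) in w5), and w5 shows all four panel marks. Enlarging the crops.

```bash
python3 - <<'E'
import cv2
for f,x0,y0 in [('w4',180,165),('w5',335,165)]:
    im=cv2.imread(f'pics/{f}.png'); c=cv2.resize(im[y0:y0+155,x0:x0+130],(650,775)[0:2],interpolation=cv2.INTER_CUBIC)
    c=c[:600*1] if False else cv2.resize(im[y0:y0+150,x0:x0+130],(520,600),interpolation=cv2.INTER_CUBIC)
    cv2.imwrite(f'pics/{f}e.png',c)
im=cv2.imread('pics/w5.png'); cv2.imwrite('pics/w5p.png',cv2.resize(im[145:325,90:250],(533,600),interpolation=cv2.INTER_CUBIC))
E
```

```text
(no output)
```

View pics/w4e.png

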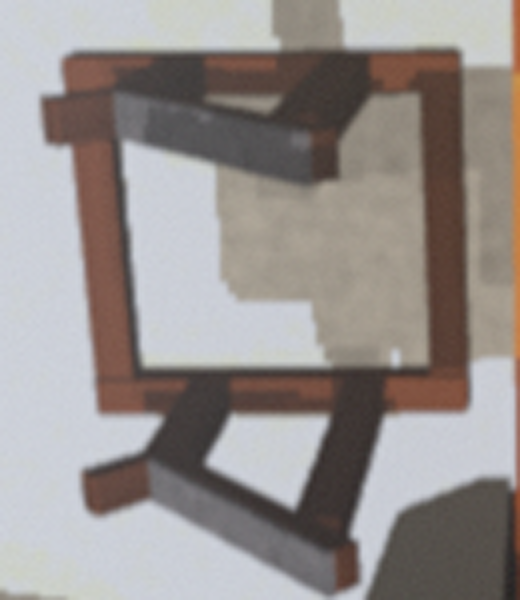

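View pics/w5e.png

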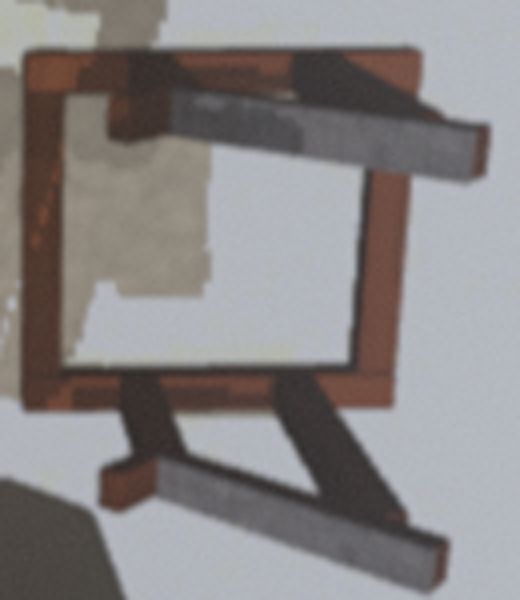

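View pics/w5p.png

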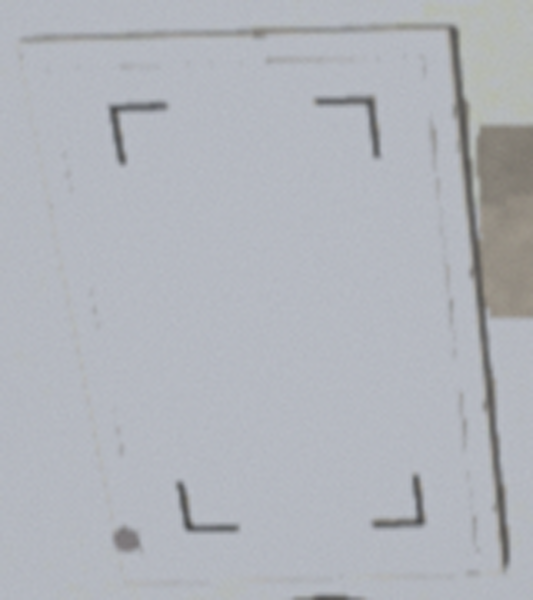

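```bash
python3 - <<'E'
from h import *
_,P4,R4=load('w4.png');_,P5,R5=load('w5.png')
f4=lambda p:(180+p[0]/4-.375,165+p[1]/4-.375); f5=lambda p:(335+p[0]/4-.375,165+p[1]/4-.375)
pts={'A low out':((115,92),(168,88)),'A low in':((118,141),(165,136)),'A top out':((312,130),(478,125)),'A top in':((308,185),(472,182)),
'B low in':((150,460),(160,458)),'B low out':((150,500),(157,495)),'B top in':((335,545),(438,535)),'B top out':((333,595),(430,590))}
for k,(a,b) in pts.items():
    X,e=tri([wray(f4(a),P4,R4),wray(f5(b),P5,R5)]); print(k,X,e[0])
for nm,f,P,R,cs in [('w4',f4,P4,R4,[(65,55),(460,50),(468,410),(98,410)]),('w5',f5,P5,R5,[(25,50),(420,48),(393,407),(25,408)])]:
    q=[won(f(c),P,R,.010) for c in cs]; print(nm,np.array(q)[:,:2].tolist(),np.mean(q,0)[:2])
g=lambda p:(90+p[0]*.3,145+p[1]*.3)
cs=[(112,106),(373,99),(422,523),(188,528)]
q=np.array([won(g(c),P5,R5,.012) for c in cs]); print(q[:,:2],q.mean(0),[np.linalg.norm(q[i]-q[i-1]) for i in range(4)])
d=(q[3]+q[2]-q[0]-q[1]); print(np.degrees(np.arctan2(d[1],d[0])))
# plate in hand
for f,P,R in (('w4',P4,R4),('w5',P5,R5)):
    for z in (-.0383,):
        o,dd=wray((319,158),P,R); pl=P+R@np.array([0,0,z]); s=(R[:,2]@(pl-o))/(R[:,2]@dd); print('far end tool',R.T@(o+s*dd-P))
        o,dd=wray((319,439),P,R); s=(R[:,2]@(pl-o))/(R[:,2]@dd); print('near end tool',R.T@(o+s*dd-P))
E
```

```text
A low out [ 0.4165 -0.0105  0.0718] 0.00021887373317253895
A low in [ 0.4289 -0.0106  0.072 ] 0.0003450321098985563
A top out [0.4146 0.0481 0.1295] 0.00023324527977676185
A top in [0.4264 0.0472 0.1322] 1.3140210507299661e-05
B low in [ 0.5162 -0.0077  0.0747] 7.193660754515136e-05
B low out [ 0.527  -0.0081  0.076 ] 0.0003272276893572908
B top in [0.5128 0.0499 0.1296] 0.0007920653224481469
B top out [0.5261 0.0491 0.1304] 0.0002053235296272225
w4 [[0.4165651620633831, -0.042051173627937186], [0.4139696151531915, 0.073042294124102], [0.5261860653685998, 0.0745987055392548], [0.5273315644659985, -0.04112164490600877]] [0.471  0.0161]
w5 [[0.4156896648057299, -0.043148619850397946], [0.41413011698447777, 0.07191772599765801], [0.5260877088561489, 0.07495741814027702], [0.5273794972536175, -0.04023882171813321]] [0.4708 0.0159]
[[ 0.4172 -0.2952]
 [ 0.414  -0.2043]
 [ 0.5764 -0.1987]
 [ 0.5793 -0.289 ]] [ 0.4967 -0.2468  0.012 ] [np.float64(0.16222151633150592), np.float64(0.0910194981105207), np.float64(0.16252677359608475), np.float64(0.09039693449802098)]
2.0823332906019756
far end tool [-0.0007 -0.0686 -0.0383]
near end tool [-0.0006  0.0675 -0.0383]
far end tool [-0.0007 -0.0686 -0.0383]
near end tool [-0.0006  0.0675 -0.0383]
```

```bash
cat > geo.py <<'E'
from h import *
a=np.radians(1.2); Re=Rn.from_euler('z',a).as_matrix(); E0=np.array([.4709,.0160,0]); seat=E0+Re@np.array([0,-.0052,.1005])
s=np.sqrt(.5); n=Re@np.array([0,-s,s]); up=Re@np.array([0,s,s]); ex=Re@np.array([1,0,0])
Rlean=np.column_stack([-n,ex,-up])   # tool x=-n
cin=np.array([-.0007,-.0005,-.0063])
E
python3 - <<'E'
from geo import *
print(np.linalg.det(Rlean),seat)
for dn,du in ((.04,.02),(.0,.0)):
    T=seat+n*dn+up*du-Rlean@cin; print(T); plan(T,Rlean)
E
```

```text
1.0 [0.471  0.0108 0.1005]
[ 0.4719 -0.0073  0.138 ]
shift mm [ 59.9762  37.0015 129.4104] rotvec [-0.0054 -0.786  -0.0101] world d [ 0.0363  0.0604 -0.1294]
[0.4716 0.0069 0.0956]
shift mm [ 74.092   36.8909 171.8454] rotvec [-0.0054 -0.786  -0.0101] world d [ 0.036   0.0746 -0.1718]
```

Emit:
{"api": "step_arm", "payload": {"targets": [{"x":0,"y":12,"z":0,"wx":0,"wy":-0.112,"wz":-0.0015,"claw":-1},{"x":0,"y":12,"z":0,"wx":0,"wy":-0.112,"wz":-0.0015,"claw":-1},{"x":0,"y":12,"z":0,"wx":0,"wy":-0.112,"wz":-0.0015,"claw":-1},{"x":0,"y":0,"z":0,"wx":0,"wy":-0.112,"wz":-0.0015,"claw":-1},{"x":0,"y":0,"z":0,"wx":0,"wy":-0.112,"wz":-0.0015,"claw":-1},{"x":0,"y":0,"z":0,"wx":0,"wy":-0.112,"wz":-0.0015,"claw":-1},{"x":0,"y":0,"z":0,"wx":0,"wy":-0.112,"wz":0,"claw":-1},{"x":0,"y":0,"z":0,"wx":0,"wy":0,"wz":0,"claw":-1},{"x":0,"y":0,"z":0,"wx":0,"wy":0,"wz":0,"claw":-1}]}}

```text
t: 6.63
tcp_pos: [0.4717, -0.0656, 0.2668]
ee_rot: [0.646, 0.662, -0.268, 0.271]
contact_force: [-0.2, -0.8, 0.1]
width: 0.0075
```

```bash
python3 - <<'E'
from geo import *
P,R,S=pose(); print(P,S['joints'],S['contact_force'])
for dn,du in ((.04,.02),(.0,.0)):
    T=seat+n*dn+up*du-Rlean@cin; plan(T,Rlean)
wshot('w6.png')
E
```

```text
[ 0.4717 -0.0656  0.2668] [ 0.207   0.2619  1.8195 -0.7906  1.3383 -1.0842] [-0.1601 -0.8342  0.0647]
shift mm [132.1433   2.1453  50.3241] rotvec [-0.0033 -0.0038  0.0044] world d [ 0.0002  0.0584 -0.1288]
shift mm [172.0667   2.3868  70.4752] rotvec [-0.0033 -0.0038  0.0044] world d [-0.0001  0.0725 -0.1712]
pose [ 0.4717 -0.0656  0.2668] [[-0.019252423067696797, 0.9997489551098541, 0.011461717270001559], [0.7095335341522325, 0.021738600464110594, -0.7043362813055312], [-0.7044086229735302, -0.005427707307584517, -0.7097739301171312]] 0.0075027697081901145 [-0.1601 -0.8342  0.0647] 6.6333
```

View pics/w6.png

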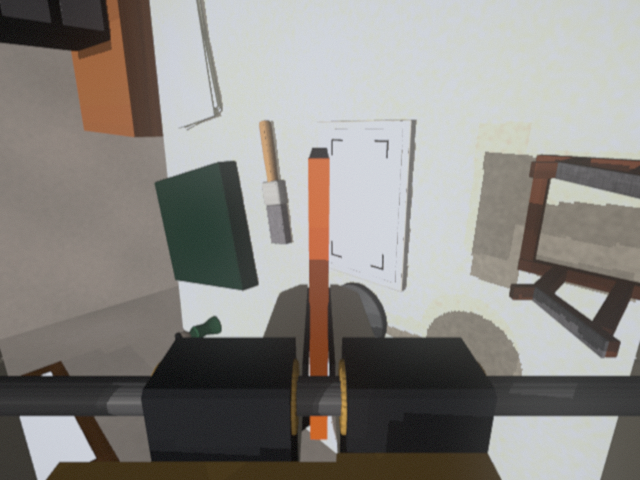

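The plate is now tilted parallel to the easel face, and its edge still runs along column 319, so it hasn't slipped. Moving in front of the seat.

Emit:
{"api": "step_arm", "payload": {"targets": [{"x":18,"y":1,"z":6,"wx":-0.003,"wy":-0.004,"wz":0.004,"claw":-1},{"x":28,"y":1,"z":11,"wx":0,"wy":0,"wz":0,"claw":-1},{"x":28,"y":0,"z":11,"wx":0,"wy":0,"wz":0,"claw":-1},{"x":28,"y":0,"z":11,"wx":0,"wy":0,"wz":0,"claw":-1},{"x":20,"y":0,"z":8,"wx":0,"wy":0,"wz":0,"claw":-1},{"x":10,"y":0,"z":3,"wx":0,"wy":0,"wz":0,"claw":-1},{"x":0,"y":0,"z":0,"wx":0,"wy":0,"wz":0,"claw":-1},{"x":0,"y":0,"z":0,"wx":0,"wy":0,"wz":0,"claw":-1}]}}

```text
t: 7.35
tcp_pos: [0.4735, -0.0102, 0.14]
ee_rot: [0.648, 0.658, -0.268, 0.274]
contact_force: [-0.2, -0.1, -2.1]
width: 0.0074
```

```bash
python3 - <<'E'
from geo import *
P,R,S=pose(); print(P,S['joints'],S['contact_force'])
plan(seat-Rlean@cin,Rlean)
wshot('w7.png'); im=shot('scene','s7.png')
cv2.imwrite('pics/s7c.png',cv2.resize(im[130:330,220:460,::-1],(720,600),interpolation=cv2.INTER_CUBIC))
E
```

```text
[ 0.4735 -0.0102  0.14  ] [ 0.316   0.4855  1.8682 -0.8087  1.2118 -0.8056] [-0.175  -0.0891 -2.1364]
shift mm [43.5667 -1.7557 19.2815] rotvec [-0.0011  0.0015 -0.0052] world d [-0.0019  0.0171 -0.0445]
pose [ 0.4735 -0.0102  0.14  ] [[-0.009608475133658076, 0.9998599563800641, 0.013702001067803615], [0.7059756537463291, 0.016487280418372288, -0.7080441694568562], [-0.7081709211221887, 0.0028700543657177446, -0.7060352039841135]] 0.007421769870632871 [-0.175  -0.0891 -2.1364] 7.35
```

View pics/w7.png

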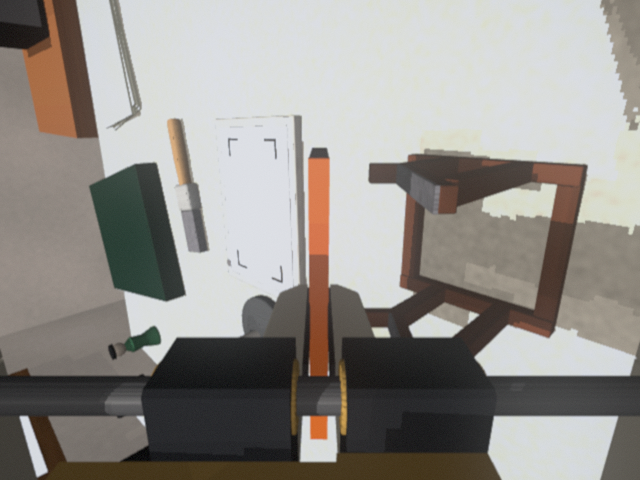

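View pics/s7c.png

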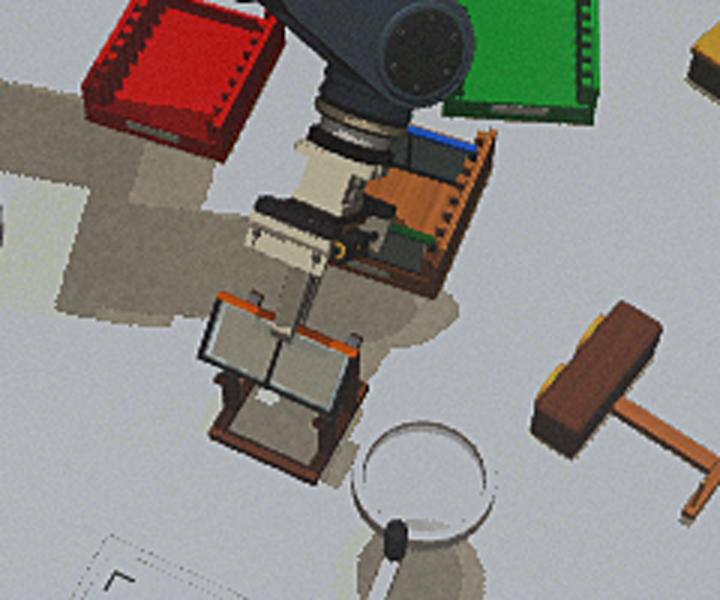

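The plate is in front of the easel face and parallel to it. Now moving in along the normal, then down the slope.

Emit:
{"api": "step_arm", "payload": {"targets": [{"x":12,"y":-1,"z":0,"wx":0,"wy":0,"wz":-0.004,"claw":-1},{"x":12,"y":-1,"z":2,"wx":0,"wy":0,"wz":0,"claw":-1},{"x":9,"y":0,"z":4,"wx":0,"wy":0,"wz":0,"claw":-1},{"x":5,"y":0,"z":4,"wx":0,"wy":0,"wz":0,"claw":-1},{"x":3,"y":0,"z":3,"wx":0,"wy":0,"wz":0,"claw":-1},{"x":0,"y":0,"z":2,"wx":0,"wy":0,"wz":0,"claw":-1},{"x":0,"y":0,"z":0,"wx":0,"wy":0,"wz":0,"claw":-1},{"x":0,"y":0,"z":0,"wx":0,"wy":0,"wz":0,"claw":-1}]}}

```text
t: 8.12
tcp_pos: [0.4706, 0.008, 0.0995]
ee_rot: [0.646, 0.659, -0.269, 0.274]
contact_force: [0.6, 0.0, -2.6]
width: 0.0077
```

```bash
python3 - <<'E'
from geo import *
P,R,S=pose(); print(P,S['contact_force'],R.T@S['contact_force'])
plan(seat-Rlean@cin,Rlean)
E
```

```text
[0.4706 0.008  0.0995] [ 0.5617  0.0356 -2.5657] [1.8361 0.5643 1.7915]
shift mm [2.0022 0.9433 3.6464] rotvec [-0.0017  0.0027 -0.0005] world d [ 0.001  -0.0012 -0.004 ]
```

No contact yet, and the force is just the plate's weight. I'll inch in the last few millimetres.

Emit:
{"api": "step_arm", "payload": {"targets": [{"x":1,"y":1,"z":1,"wx":0,"wy":0,"wz":0,"claw":-1},{"x":0.5,"y":0,"z":1,"wx":0,"wy":0,"wz":0,"claw":-1},{"x":0,"y":0,"z":1,"wx":0,"wy":0,"wz":0,"claw":-1},{"x":0,"y":0,"z":0,"wx":0,"wy":0,"wz":0,"claw":-1},{"x":0,"y":0,"z":0,"wx":0,"wy":0,"wz":0,"claw":-1}]}}

```text
t: 8.53
tcp_pos: [0.4716, 0.0071, 0.0964]
ee_rot: [0.646, 0.659, -0.269, 0.274]
contact_force: [-0.1, -0.5, -1.8]
width: 0.0075
```

```bash
python3 - <<'E'
from geo import *
P,R,S=pose(); print(P,S['contact_force'],R.T@S['contact_force'])
plan(seat-Rlean@cin,Rlean)
im=shot('scene','s8.png')
cv2.imwrite('pics/s8c.png',cv2.resize(im[200:310,270:370,::-1],(545,600),interpolation=cv2.INTER_CUBIC))
im=shot('top','t8.png')
cv2.imwrite('pics/t8c.png',cv2.resize(im[150:270,250:370,::-1],(600,600),interpolation=cv2.INTER_CUBIC))
E
```

```text
[0.4716 0.0071 0.0964] [-0.0979 -0.4976 -1.8143] [ 0.937  -0.1063  1.6309]
shift mm [ 0.4415 -0.0387  0.7211] rotvec [-0.0015  0.0027 -0.0004] world d [-0.     -0.0002 -0.0008]
```

View pics/s8c.png

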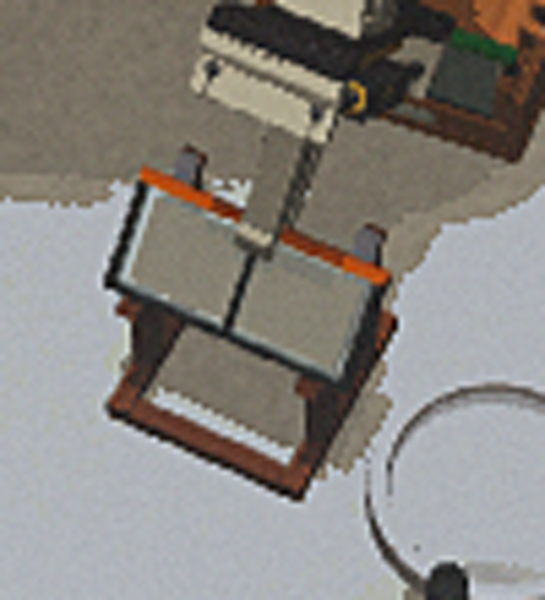

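View pics/t8c.png

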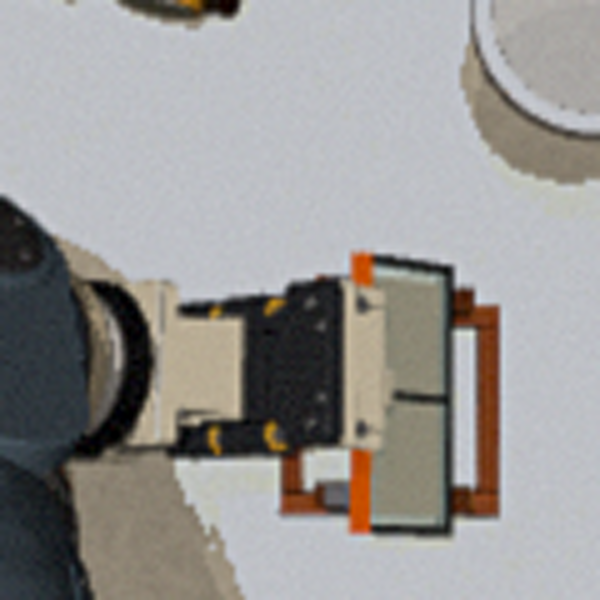

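The plate is over both arms, with its foot just above the lips. I'll inch down until I feel contact.

Emit:
{"api": "step_arm", "payload": {"targets": [{"x":0,"y":0,"z":1,"wx":0,"wy":0,"wz":0,"claw":-1},{"x":0,"y":0,"z":0.5,"wx":0,"wy":0,"wz":0,"claw":-1},{"x":0,"y":0,"z":0,"wx":0,"wy":0,"wz":0,"claw":-1},{"x":0,"y":0,"z":0,"wx":0,"wy":0,"wz":0,"claw":-1}]}}

```text
t: 8.97
tcp_pos: [0.4717, 0.0067, 0.096]
ee_rot: [0.647, 0.659, -0.269, 0.274]
contact_force: [-4.0, 8.6, 9.5]
width: 0.0078
```

Emit:
{"api": "step_arm", "payload": {"targets": [{"x":0,"y":0,"z":1,"wx":0,"wy":0,"wz":0,"claw":-1},{"x":0,"y":0,"z":0,"wx":0,"wy":0,"wz":0,"claw":-1},{"x":0,"y":0,"z":0,"wx":0,"wy":0,"wz":0,"claw":-1}]}}

```text
t: 9.22
tcp_pos: [0.4718, 0.0066, 0.0959]
ee_rot: [0.647, 0.659, -0.268, 0.274]
contact_force: [-8.5, 17.1, 17.5]
width: 0.0077
```

The lips push back along the slope, so the foot is down. I'll ease off a little and feel for the face.

Emit:
{"api": "step_arm", "payload": {"targets": [{"x":0,"y":0,"z":-1.5,"wx":0,"wy":0,"wz":0,"claw":-1},{"x":0.7,"y":0,"z":0,"wx":0,"wy":0,"wz":0,"claw":-1},{"x":0.5,"y":0,"z":0,"wx":0,"wy":0,"wz":0,"claw":-1},{"x":0,"y":0,"z":0,"wx":0,"wy":0,"wz":0,"claw":-1},{"x":0,"y":0,"z":0,"wx":0,"wy":0,"wz":0,"claw":-1}]}}

```text
t: 9.63
tcp_pos: [0.4718, 0.0067, 0.096]
ee_rot: [0.646, 0.659, -0.27, 0.275]
contact_force: [-4.5, -0.5, 12.9]
width: 0.0076
```

```bash
python3 - <<'E'
from geo import *
P,R,S=pose(); print(P,S['contact_force'],R.T@S['contact_force'],S['ft_torque'])
plan(seat-Rlean@cin,Rlean)
E
```

```text
[0.4718 0.0067 0.096 ] [-4.4979 -0.4779 12.9047] [-9.4463 -4.5093 -8.7991] [-1.2263  0.3602 -0.3183]
shift mm [ 0.428  -0.2119  0.227 ] rotvec [-0.0014  0.0051 -0.001 ] world d [-0.0002  0.0001 -0.0005]
```

Emit:
{"api": "step_arm", "payload": {"targets": [{"x":-0.4,"y":0,"z":-0.4,"wx":0,"wy":0,"wz":0,"claw":-1},{"x":0,"y":0,"z":0,"wx":0,"wy":0,"wz":0,"claw":-1},{"x":0,"y":0,"z":0,"wx":0,"wy":0,"wz":0,"claw":-0.8},{"x":0,"y":0,"z":0,"wx":0,"wy":0,"wz":0,"claw":-0.7},{"x":0,"y":0,"z":0,"wx":0,"wy":0,"wz":0,"claw":-0.5},{"x":0,"y":0,"z":0,"wx":0,"wy":0,"wz":0,"claw":-0.4},{"x":0,"y":0,"z":0,"wx":0,"wy":0,"wz":0,"claw":-0.4},{"x":0,"y":0,"z":0,"wx":0,"wy":0,"wz":0,"claw":-0.4}]}}

```text
t: 10.3
tcp_pos: [0.4716, 0.0073, 0.0951]
ee_rot: [0.646, 0.659, -0.269, 0.274]
contact_force: [-0.6, -0.2, 0.8]
width: 0.0273
```

```bash
python3 - <<'E'
from geo import *
P,R,S=pose(); print(P,S['contact_force'],S['width'])
wshot('w9.png')
im=shot('scene','s9.png')
cv2.imwrite('pics/s9c.png',cv2.resize(im[200:310,270:370,::-1],(545,600),interpolation=cv2.INTER_CUBIC))
E
```

```text
[0.4716 0.0073 0.0951] [-0.6321 -0.1959  0.8294] 0.027298841502253562
pose [0.4716 0.0073 0.0951] [[-0.014612806800001044, 0.9998049668592208, 0.013285108996872519], [0.705186223077561, 0.019724387738213334, -0.7087477261409434], [-0.7088715374868925, -0.0009883177553594025, -0.7053369170609065]] 0.027298841502253562 [-0.6321 -0.1959  0.8294] 10.3
```

View pics/w9.png

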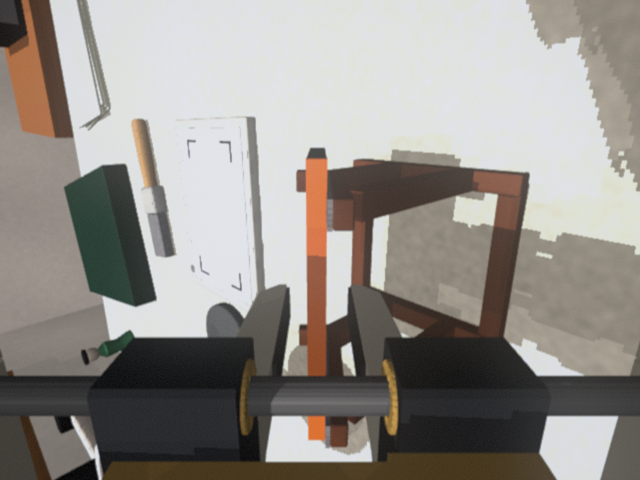

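View pics/s9c.png

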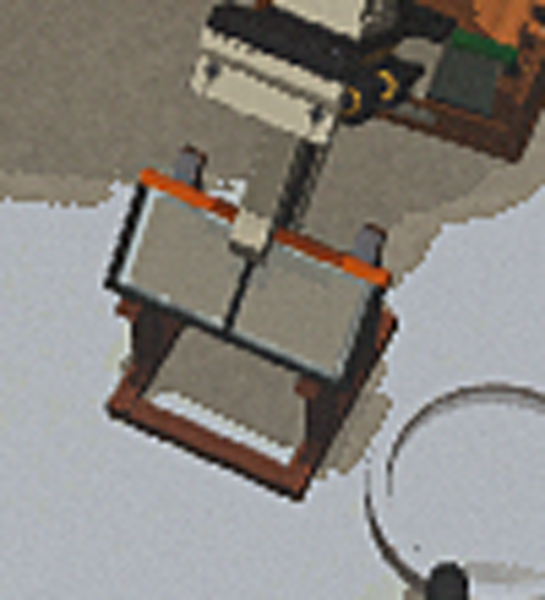

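The plate leans on both padded arms and is free of the fingers: there are clear gaps on both sides of the orange edge (column ~317), and the foot is on the lips. Now retreating up the slope and turning round for the fresh grip.

Emit:
{"api": "step_arm", "payload": {"targets": [{"x":0,"y":0,"z":-10,"wx":0,"wy":0,"wz":0,"claw":-0.4},{"x":0,"y":0,"z":-20,"wx":0,"wy":0,"wz":0,"claw":-0.4},{"x":0,"y":0,"z":-25,"wx":0,"wy":0,"wz":0,"claw":-0.4},{"x":0,"y":0,"z":-20,"wx":0,"wy":0,"wz":0,"claw":-0.4},{"x":-25,"y":0,"z":-8,"wx":0,"wy":0,"wz":0,"claw":-0.4},{"x":-32,"y":0,"z":-8,"wx":0,"wy":0,"wz":0,"claw":1},{"x":-32,"y":0,"z":-8,"wx":0,"wy":0,"wz":0,"claw":1},{"x":-32,"y":0,"z":-8,"wx":0,"wy":0,"wz":0,"claw":1},{"x":-32,"y":0,"z":-5,"wx":0,"wy":0,"wz":0,"claw":1},{"x":-31,"y":0,"z":-5,"wx":0,"wy":0,"wz":0,"claw":1}]}}

```text
t: 11.23
tcp_pos: [0.4724, -0.0399, 0.3103]
ee_rot: [0.646, 0.66, -0.269, 0.274]
contact_force: [-0.1, -1.0, 0.0]
width: 0.0566
```

Emit:
{"api": "step_arm", "payload": {"targets": [{"x":0,"y":0,"z":0,"wx":0,"wy":0.112,"wz":0,"claw":1},{"x":0,"y":0,"z":0,"wx":0,"wy":0.112,"wz":0,"claw":1},{"x":0,"y":0,"z":0,"wx":0,"wy":0.112,"wz":0,"claw":1},{"x":0,"y":0,"z":0,"wx":0,"wy":0.112,"wz":0,"claw":1},{"x":0,"y":0,"z":0,"wx":0,"wy":0.112,"wz":0,"claw":1},{"x":0,"y":0,"z":0,"wx":0,"wy":0.112,"wz":0,"claw":1},{"x":0,"y":0,"z":0,"wx":0,"wy":0.112,"wz":0,"claw":1},{"x":0,"y":0,"z":0,"wx":0,"wy":0.112,"wz":0,"claw":1},{"x":0,"y":0,"z":0,"wx":0,"wy":0.112,"wz":0,"claw":1},{"x":0,"y":0,"z":0,"wx":0,"wy":0.112,"wz":0,"claw":1},{"x":0,"y":0,"z":0,"wx":0,"wy":0.112,"wz":0,"claw":1},{"x":0,"y":0,"z":0,"wx":0,"wy":0.112,"wz":0,"claw":1},{"x":0,"y":0,"z":0,"wx":0,"wy":0.112,"wz":0,"claw":1},{"x":0,"y":0,"z":0,"wx":0,"wy":0.112,"wz":0,"claw":1},{"x":0,"y":0,"z":0,"wx":0,"wy":0,"wz":0,"claw":1},{"x":0,"y":0,"z":0,"wx":0,"wy":0,"wz":0,"claw":1}]}}

```text
t: 12.57
tcp_pos: [0.4727, -0.0399, 0.3079]
ee_rot: [0.648, 0.66, 0.265, -0.272]
contact_force: [0.3, 0.7, 0.0]
width: 0.0928
```

```bash
cat >> geo.py <<'E'
Rgrip=np.column_stack([up,ex,-n])
E
python3 - <<'E'
from geo import *
P,R,S=pose(); print(P,S['joints'],S['width'])
plan(seat+n*.1,Rgrip)
wshot('w10.png')
E
```

```text
[ 0.4727 -0.0399  0.3079] [-0.5704  0.3053  1.65    0.6262  1.6672 -2.255 ] 0.0928272815707843
shift mm [-110.2654   -0.3116   83.193 ] rotvec [-0.0001  0.0062 -0.0027] world d [-0.0002 -0.02   -0.1367]
pose [ 0.4727 -0.0399  0.3079] [[-0.012177742182003556, 0.9998163616446863, -0.01479680989033294], [0.7114015787338835, 0.019061926619679495, 0.7025271786404311], [0.7026802234091173, -0.001971279058874509, -0.711503069345864]] 0.0928272815707843 [0.2649 0.6705 0.0308] 12.5667
```

View pics/w10.png

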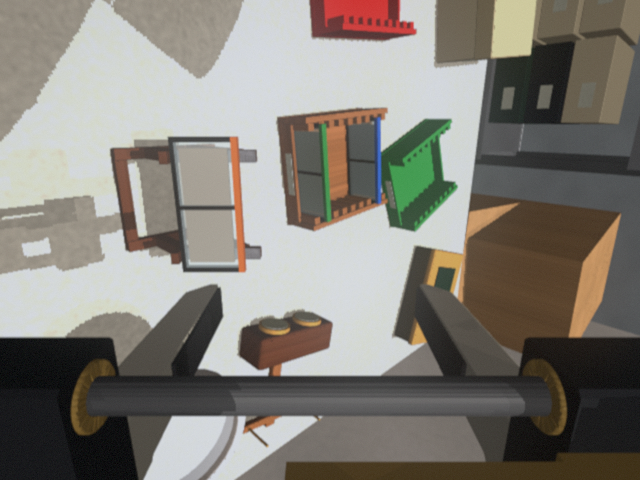

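The plate leans neatly: its face outline runs from (170,138) to (245,270), with the orange edge up. Moving over it to measure at close range.

Emit:
{"api": "step_arm", "payload": {"targets": [{"x":-20,"y":0,"z":10,"wx":0,"wy":0.006,"wz":-0.003,"claw":1},{"x":-30,"y":0,"z":15,"wx":0,"wy":0,"wz":0,"claw":1},{"x":-30,"y":0,"z":15,"wx":0,"wy":0,"wz":0,"claw":1},{"x":-30,"y":0,"z":15,"wx":0,"wy":0,"wz":0,"claw":1},{"x":0,"y":0,"z":18,"wx":0,"wy":0,"wz":0,"claw":1},{"x":0,"y":0,"z":10,"wx":0,"wy":0,"wz":0,"claw":1},{"x":0,"y":0,"z":0,"wx":0,"wy":0,"wz":0,"claw":1},{"x":0,"y":0,"z":0,"wx":0,"wy":0,"wz":0,"claw":1}]}}

```text
t: 13.28
tcp_pos: [0.4737, -0.0581, 0.1731]
ee_rot: [0.645, 0.662, 0.268, -0.272]
contact_force: [-0.7, -0.4, -0.3]
width: 0.0931
```

```bash
python3 - <<'E'
from geo import *
P,R,S=pose(); print(P,S['joints'],S['width'])
plan(seat+n*.1,Rgrip)
wshot('w11.png')
E
```

```text
[ 0.4737 -0.0581  0.1731] [-0.5989  0.4888  1.7504  0.6172  1.4537 -2.4471] 0.09312455525093302
shift mm [-2.6023 -1.2875  0.0818] rotvec [0.     0.0013 0.0042] world d [-0.0012 -0.0018 -0.0019]
pose [ 0.4737 -0.0581  0.1731] [[-0.01905221168441279, 0.9997096390765767, -0.014752991808901439], [0.7077755311113212, 0.023907726220362246, 0.7060327316683412], [0.7061804378415052, 0.0030096784468432447, -0.7080255158153743]] 0.09312455525093302 [-0.7366 -0.4445 -0.3387] 13.2833
```

View pics/w11.png

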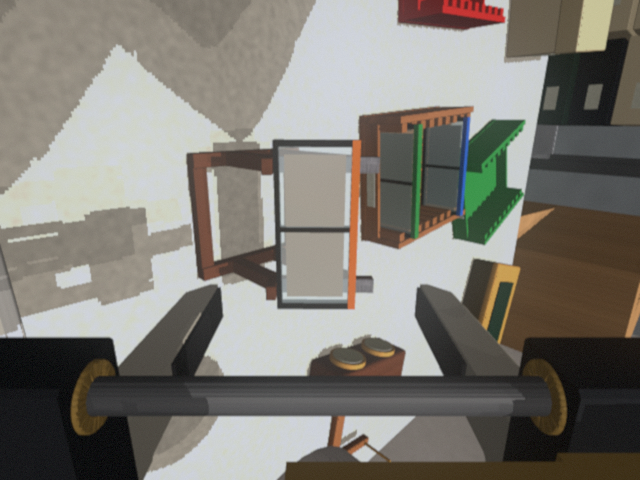

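```bash
python3 - <<'E'
import cv2
a=cv2.imread('pics/w11.png')[130:320,265:375]; b=cv2.imread('pics/w10.png')[130:280,160:255]
cv2.imwrite('pics/w11c.png',cv2.resize(a,None,fx=3,fy=3,interpolation=cv2.INTER_CUBIC)); cv2.imwrite('pics/w10c.png',cv2.resize(b,None,fx=4,fy=4,interpolation=cv2.INTER_CUBIC))
E
```

```text
(no output)
```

View pics/w11c.png

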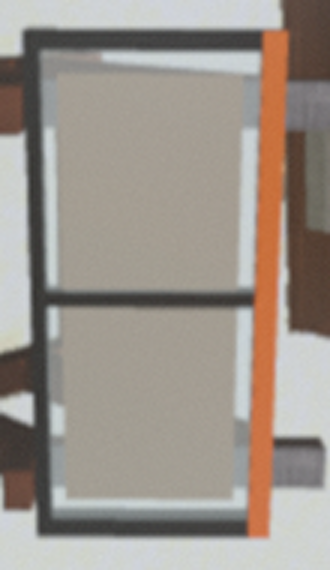

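View pics/w10c.png

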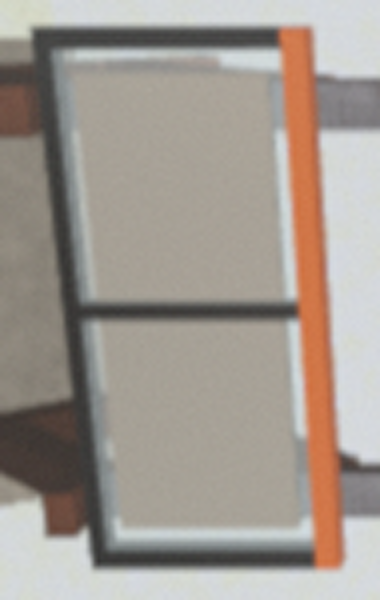

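```bash
python3 - <<'E'
from geo import *
_,Pa,Ra=load('w11.png');_,Pb,Rb=load('w10.png')
fa=lambda p:(265+p[0]/3-.33,130+p[1]/3-.33); fb=lambda p:(160+p[0]/4-.375,130+p[1]/4-.375)
A=[(25,31),(288,31),(269,537),(39,536)]; B=[(33,29),(312,28),(344,568),(96,567)]
B2=np.column_stack([ex,up,n])
X=[]
for a,b in zip(A,B):
    x,e=tri([wray(fa(a),Pa,Ra),wray(fb(b),Pb,Rb)]); l=B2.T@(x-seat)*1e3; print('tri',x,'seat frame ex,up,n',l,e[0])
    o,d=wray(fa(a),Pa,Ra); s=(n@(seat+.004*n-o))/(n@d); X.append(B2.T@(o+s*d-seat)*1e3); print('   plane',X[-1])
print(np.mean(X,0))
E
```

```text
tri [ 0.404  -0.0158  0.0813] seat frame ex,up,n [-67.5324 -31.3936   4.183 ] 3.7171032135126984e-05
   plane [-67.4863 -31.4164   4.    ]
tri [0.4031 0.0334 0.1228] seat frame ex,up,n [-67.4523  32.703   -1.236 ] 4.393709220868503e-05
   plane [-67.7446  32.1458   4.    ]
tri [0.5402 0.0348 0.1237] seat frame ex,up,n [69.6307 32.3411  0.4685] 0.00024368981841633953
   plane [68.0441 31.9025  4.    ]
tri [ 0.5397 -0.0125  0.0803] seat frame ex,up,n [ 68.2137 -31.791    3.154 ] 0.0002403459503656902
   plane [ 68.0249 -31.7889   4.    ]
[0.2095 0.2108 4.    ]
```

The measurement puts the plate within 0.3 mm of the seat and flat on the arms. Next, approach square to the face and grip across the long edges.

Emit:
{"api": "step_arm", "payload": {"targets": [{"x":-2.4,"y":-1,"z":10,"wx":0,"wy":0.001,"wz":0.004,"claw":1},{"x":0,"y":0,"z":18,"wx":0,"wy":0,"wz":0,"claw":1},{"x":0,"y":0,"z":18,"wx":0,"wy":0,"wz":0,"claw":1},{"x":0,"y":0,"z":18,"wx":0,"wy":0,"wz":0,"claw":1},{"x":0,"y":0,"z":12,"wx":0,"wy":0,"wz":0,"claw":1},{"x":0,"y":0,"z":9,"wx":0,"wy":0,"wz":0,"claw":1},{"x":0,"y":0,"z":6,"wx":0,"wy":0,"wz":0,"claw":1},{"x":0,"y":0,"z":5,"wx":0,"wy":0,"wz":0,"claw":1},{"x":0,"y":0,"z":0,"wx":0,"wy":0,"wz":0,"claw":1},{"x":0,"y":0,"z":0,"wx":0,"wy":0,"wz":0,"claw":1}]}}

```text
t: 14.17
tcp_pos: [0.4711, 0.0074, 0.1026]
ee_rot: [0.647, 0.659, 0.268, -0.274]
contact_force: [-0.6, 0.3, -0.3]
width: 0.093
```

```bash
python3 - <<'E'
from geo import *
P,R,S=pose(); print(P,S['joints'],S['width'],S['contact_force'])
plan(seat+n*-.0025,Rgrip)
wshot('w12.png')
E
```

```text
[0.4711 0.0074 0.1026] [-0.4974  0.5602  1.8652  0.7019  1.2633 -2.4982] 0.09299882803260522 [-0.6463  0.314  -0.3179]
shift mm [ 0.9439 -0.0204  6.3566] rotvec [ 0.0006 -0.0014 -0.0022] world d [-0.0001  0.0052 -0.0038]
pose [0.4711 0.0074 0.1026] [[-0.012610447512997128, 0.9998194803237345, -0.014212085656221507], [0.7060068031796548, 0.018967945999789335, 0.707950994694261], [0.7080927696831585, -0.001106250300298317, -0.7061185493475631]] 0.09299882803260522 [-0.6463  0.314  -0.3179] 14.1667
```

View pics/w12.png

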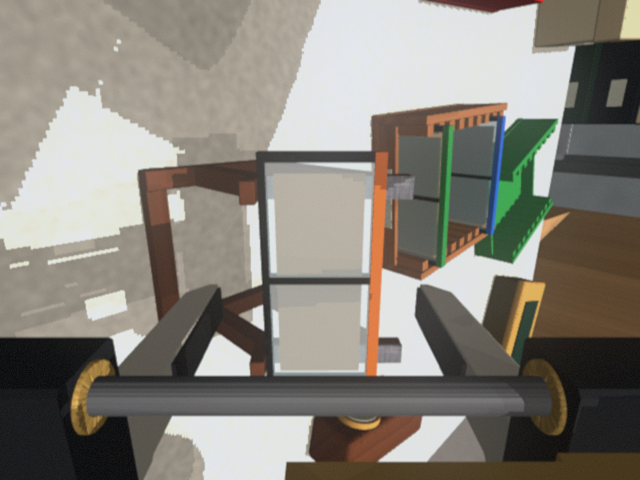

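The mid-bar (row ~281) lines up with the fingertips and the plate is centred between them (columns 265–377 against 220–418). Going in the last 6 mm and closing.

Emit:
{"api": "step_arm", "payload": {"targets": [{"x":0.7,"y":0,"z":3,"wx":0,"wy":0,"wz":0,"claw":1},{"x":0,"y":0,"z":3,"wx":0,"wy":0,"wz":0,"claw":1},{"x":0,"y":0,"z":0,"wx":0,"wy":0,"wz":0,"claw":0.7},{"x":0,"y":0,"z":0,"wx":0,"wy":0,"wz":0,"claw":0.55},{"x":0,"y":0,"z":0,"wx":0,"wy":0,"wz":0,"claw":0.45},{"x":0,"y":0,"z":0,"wx":0,"wy":0,"wz":0,"claw":0.35},{"x":0,"y":0,"z":0,"wx":0,"wy":0,"wz":0,"claw":0.2},{"x":0,"y":0,"z":0,"wx":0,"wy":0,"wz":0,"claw":0},{"x":0,"y":0,"z":0,"wx":0,"wy":0,"wz":0,"claw":0}]}}

```text
t: 14.97
tcp_pos: [0.4708, 0.0123, 0.0986]
ee_rot: [0.647, 0.659, 0.268, -0.274]
contact_force: [1.2, 0.1, -0.0]
width: 0.051
```

```bash
python3 - <<'E'
from geo import *
P,R,S=pose(); print(P,S['width'],S['contact_force'],R.T@S['contact_force'])
plan(seat+n*-.0025,Rgrip)
wshot('w13.png')
E
```

```text
[0.4708 0.0123 0.0986] 0.05097753827569605 [ 1.2413  0.1354 -0.0357] [0.055  1.2437 0.1032]
shift mm [0.2565 0.1847 0.1118] rotvec [ 0.0004 -0.0015 -0.0025] world d [0.0002 0.0003 0.0001]
pose [0.4708 0.0123 0.0986] [[-0.01231231563541263, 0.9998200902343368, -0.014428930920099392], [0.7059059632279256, 0.018911188049231586, 0.7080530616033105], [0.7081985441688996, -0.0014676955984217477, -0.7060118043678036]] 0.05097753827569605 [ 1.2413  0.1354 -0.0357] 14.9667
```

View pics/w13.png

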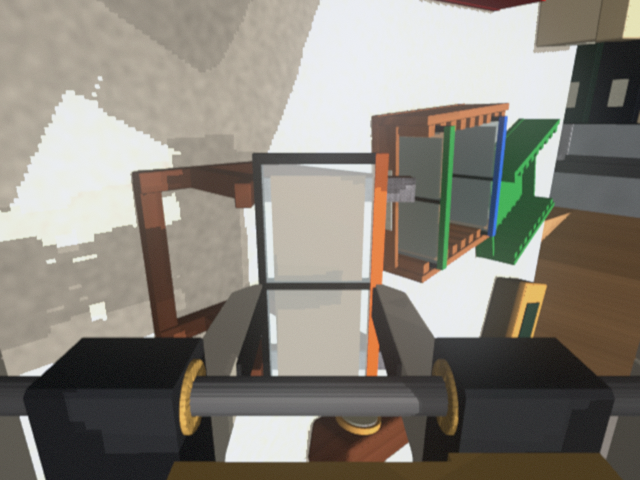

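The opening reads 51 mm, less than the plate's 64 mm, though the fingertips look about 62 mm apart. I'll let the fingers settle and see where they stop.

Emit:
{"api": "step_arm", "payload": {"targets": [{"x":0,"y":0,"z":0,"wx":0,"wy":0,"wz":0,"claw":0},{"x":0,"y":0,"z":0,"wx":0,"wy":0,"wz":0,"claw":0}]}}

```text
t: 15.18
tcp_pos: [0.4708, 0.0123, 0.0986]
ee_rot: [0.647, 0.659, 0.268, -0.274]
contact_force: [-0.3, 0.5, -0.2]
width: 0.0468
```

```bash
python3 - <<'E'
from geo import *
import cv2
P,R,S=pose(); print(P,S['width'],S['contact_force'],R.T@S['contact_force'])
im,_,_=wshot('w14.png')
cv2.imwrite('pics/w14c.png',cv2.resize(im[140:390,200:440,::-1],(576,600),interpolation=cv2.INTER_CUBIC))
im=shot('scene','s14.png')
cv2.imwrite('pics/s14c.png',cv2.resize(im[200:310,270:370,::-1],(545,600),interpolation=cv2.INTER_CUBIC))
E
```

```text
[0.4708 0.0123 0.0986] 0.04681429682270582 [-0.3014  0.4513 -0.1963] [ 0.1832 -0.2925  0.4625]
pose [0.4708 0.0123 0.0986] [[-0.012313605373926825, 0.9998204074074982, -0.014405834033463683], [0.7058851789371065, 0.0188957843904642, 0.7080741934918957], [0.708219238145664, -0.0014499185403290538, -0.7059910824200274]] 0.04681429682270582 [-0.3014  0.4513 -0.1963] 15.1833
```

View pics/w14c.png

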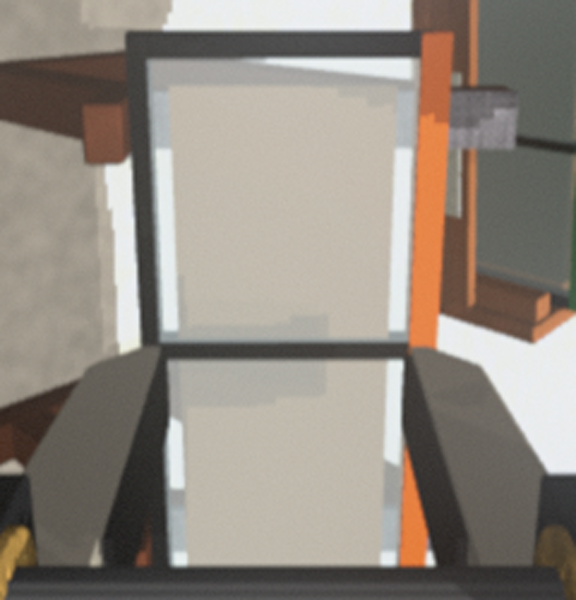

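View pics/s14c.png

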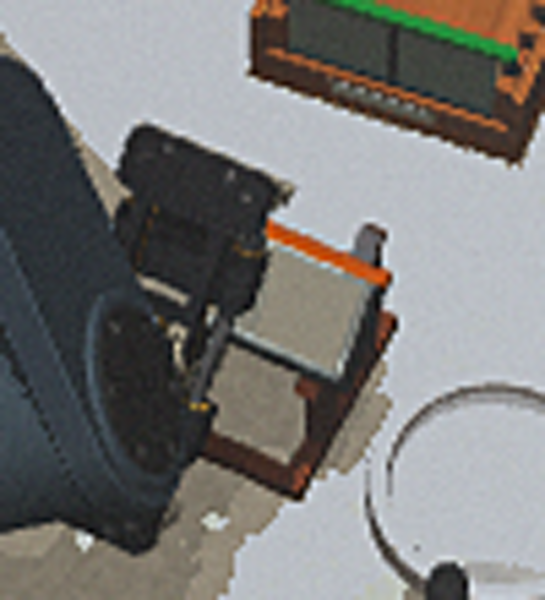

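The fingers closed to 47 mm with no force, so they are passing in front of the plate: the real finger ends don't reach as far as the TCP value says. I'll measure from the images where they really end.

```bash
python3 - <<'E'
from geo import *
# scene view while holding in lean (s8)
B2=np.column_stack([ex,up,n])
for c in [(255,255),(240,240),(270,255)]:
    p=(270+c[0]/5.45,200+c[1]/5.4545)
    o,d=ray('scene',p)
    for nn in (.004,.012,.020):
        s=(n@(seat+nn*n-o))/(n@d); print(c,nn,B2.T@(o+s*d-seat)*1e3)
# expected projections of finger corner for various tool z, w12 w=.093, w14 w=.0468
for fn,w in (('w14.png',.0468),('w12.png',.093),('w9.png',.0273)):
    _,P,R=load(fn)
    for z in (0,-.01,-.0188,-.0235):
        print(fn,z,wproj(P+R@np.array([-w/2,-.0075,z]),P,R),wproj(P+R@np.array([w/2,-.0075,z]),P,R))
E
```

```text
(255, 255) 0.004 [ 1.3212 16.0699  4.    ]
(255, 255) 0.012 [ 3.4063 18.5562 12.    ]
(255, 255) 0.02 [ 5.4915 21.0425 20.    ]
(240, 240) 0.004 [-8.415  20.0883  4.    ]
(240, 240) 0.012 [-6.2731 22.5511 12.    ]
(240, 240) 0.02 [-4.1312 25.014  20.    ]
(270, 255) 0.004 [ 8.5297 19.1479  4.    ]
(270, 255) 0.012 [10.5727 21.6162 12.    ]
(270, 255) 0.02 [12.6158 24.0845 20.    ]
w14.png 0 [275.8134 267.9419] [363.7215 267.9142]
w14.png -0.01 [273.7185 275.228 ] [365.9642 275.1985]
w14.png -0.0188 [271.6963 282.2617] [368.1293 282.2304]
w14.png -0.0235 [270.5391 286.2864] [369.3681 286.254 ]
w12.png 0 [232.4191 267.9556] [407.1082 267.9005]
w12.png -0.01 [228.1828 275.2426] [411.4916 275.184 ]
w12.png -0.0188 [224.0934 282.2771] [415.7231 282.2149]
w12.png -0.0235 [221.7533 286.3024] [418.1443 286.2381]
w9.png 0 [294.1284 267.9361] [345.4081 267.92  ]
w9.png -0.01 [292.9373 275.2219] [346.7473 275.2047]
w9.png -0.0188 [291.7875 282.2552] [348.0401 282.2369]
w9.png -0.0235 [291.1296 286.2797] [348.7798 286.2608]
```

```bash
python3 - <<'E'
import cv2
a=cv2.imread('pics/w9.png')[260:400,220:420]; cv2.imwrite('pics/w9f.png',cv2.resize(a,(800,560),interpolation=cv2.INTER_CUBIC))
E
```

```text
(no output)
```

View pics/w9f.png

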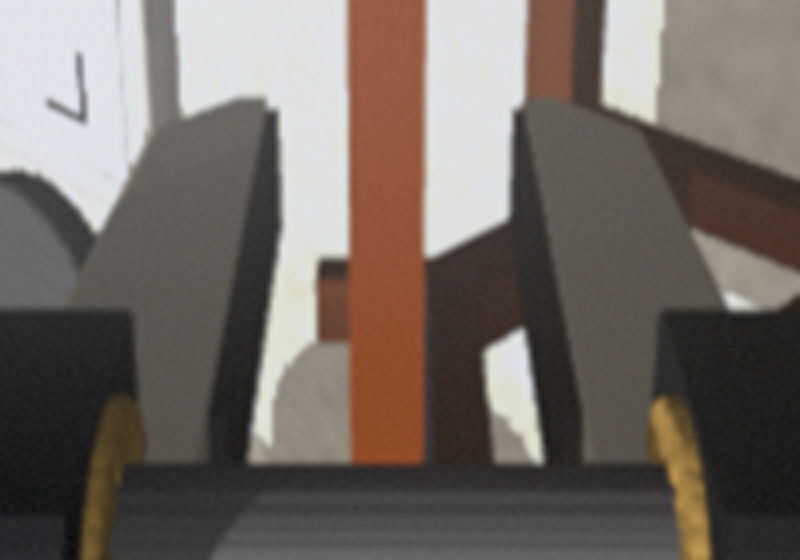

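Both the wrist corner projections and the scene view put the real finger ends about 22–23 mm short of the reported TCP, so the tips are still ~16 mm in front of the face. Nothing has been disturbed. I'll reopen, go in 22 mm further and close again.

Emit:
{"api": "step_arm", "payload": {"targets": [{"x":0,"y":0,"z":0,"wx":0,"wy":0,"wz":0,"claw":1},{"x":0,"y":0,"z":0,"wx":0,"wy":0,"wz":0,"claw":1},{"x":0,"y":0,"z":0,"wx":0,"wy":0,"wz":0,"claw":1},{"x":0,"y":0,"z":0,"wx":0,"wy":0,"wz":0,"claw":1},{"x":0,"y":0,"z":0,"wx":0,"wy":0,"wz":0,"claw":1},{"x":0,"y":0,"z":0,"wx":0,"wy":0,"wz":0,"claw":1},{"x":0,"y":0,"z":5,"wx":0,"wy":0,"wz":0,"claw":1},{"x":0,"y":0,"z":5,"wx":0,"wy":0,"wz":0,"claw":1},{"x":0,"y":0,"z":5,"wx":0,"wy":0,"wz":0,"claw":1},{"x":0,"y":0,"z":4,"wx":0,"wy":0,"wz":0,"claw":1},{"x":0,"y":0,"z":3,"wx":0,"wy":0,"wz":0,"claw":1},{"x":0,"y":0,"z":0,"wx":0,"wy":0,"wz":0,"claw":1},{"x":0,"y":0,"z":0,"wx":0,"wy":0,"wz":0,"claw":1}]}}

```text
t: 16.37
tcp_pos: [0.4704, 0.0281, 0.083]
ee_rot: [0.647, 0.659, 0.268, -0.274]
contact_force: [0.3, -0.3, 0.6]
width: 0.0929
```

```bash
python3 - <<'E'
from geo import *
P,R,S=pose(); print(P,S['width'],S['contact_force'],S['joints'])
plan(seat+n*-.0025,Rgrip)
im,_,_=wshot('w15.png')
cv2.imwrite('pics/w15c.png',cv2.resize(im[140:390,200:440,::-1],(576,600),interpolation=cv2.INTER_CUBIC))
E
```

```text
[0.4704 0.0281 0.083 ] 0.09288317332490477 [ 0.3476 -0.3073  0.5533] [-0.4621  0.5859  1.8913  0.7348  1.2101 -2.516 ]
shift mm [  0.195    0.2471 -22.1175] rotvec [-0.     -0.0017 -0.0025] world d [ 0.0006 -0.0155  0.0157]
pose [0.4704 0.0281 0.083 ] [[-0.012304362208154715, 0.9998135639361654, -0.014880861531309575], [0.7057671020797891, 0.019225971615434004, 0.708182998692668], [0.7083370668633313, -0.0017886823938312313, -0.7058720849578534]] 0.09288317332490477 [ 0.3476 -0.3073  0.5533] 16.3667
```

View pics/w15c.png

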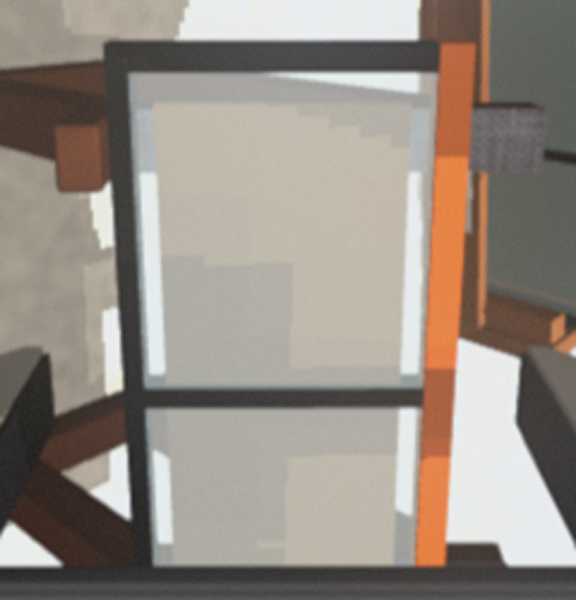

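Now the fingers straddle the plate (its edges at crop columns ~110–470, finger pads at 45 and 520). Closing.

Emit:
{"api": "step_arm", "payload": {"targets": [{"x":0,"y":0,"z":0.5,"wx":0,"wy":0,"wz":0,"claw":0.7},{"x":0,"y":0,"z":0,"wx":0,"wy":0,"wz":0,"claw":0.55},{"x":0,"y":0,"z":0,"wx":0,"wy":0,"wz":0,"claw":0.45},{"x":0,"y":0,"z":0,"wx":0,"wy":0,"wz":0,"claw":0.4},{"x":0,"y":0,"z":0,"wx":0,"wy":0,"wz":0,"claw":0.35},{"x":0,"y":0,"z":0,"wx":0,"wy":0,"wz":0,"claw":0.2},{"x":0,"y":0,"z":0,"wx":0,"wy":0,"wz":0,"claw":0},{"x":0,"y":0,"z":0,"wx":0,"wy":0,"wz":0,"claw":-0.3},{"x":0,"y":0,"z":0,"wx":0,"wy":0,"wz":0,"claw":-0.6}]}}

```text
t: 17.17
tcp_pos: [0.4705, 0.0287, 0.0832]
ee_rot: [0.647, 0.659, 0.268, -0.275]
contact_force: [-0.8, 4.0, 5.9]
width: 0.0633
```

```bash
python3 - <<'E'
from geo import *
P,R,S=pose(); print(P,S['width'],S['contact_force'],R.T@S['contact_force'])
plan(seat+n*-.0025,Rgrip)
im,_,_=wshot('w16.png')
cv2.imwrite('pics/w16c.png',cv2.resize(im[140:390,200:440,::-1],(576,600),interpolation=cv2.INTER_CUBIC))
E
```

```text
[0.4705 0.0287 0.0832] 0.06331634982068754 [-0.7571  4.0449  5.8889] [ 7.0369 -0.6888 -1.273 ]
shift mm [ -0.3526   0.189  -22.4264] rotvec [ 0.0002 -0.0029 -0.0024] world d [ 0.0005 -0.0161  0.0156]
pose [0.4705 0.0287 0.0832] [[-0.012370138603650854, 0.9998161798784398, -0.014648758452854904], [0.7049384091093861, 0.019109830053170712, 0.7090110392354038], [0.709160644024508, -0.0015559076523227189, -0.705045218491781]] 0.06331634982068754 [-0.7571  4.0449  5.8889] 17.1667
```

View pics/w16c.png

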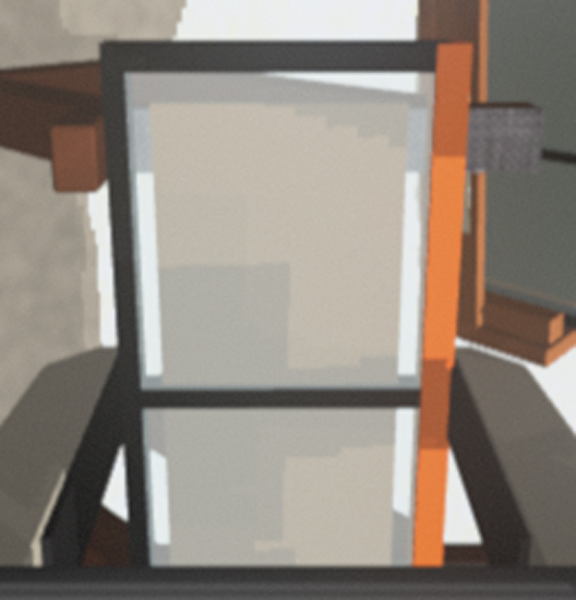

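Gripped: the opening is 63.3 mm, with both pads on the edges at mid-length. Lifting off along the normal.

Emit:
{"api": "step_arm", "payload": {"targets": [{"x":0.5,"y":0,"z":-2,"wx":0,"wy":0,"wz":0,"claw":-0.6},{"x":0,"y":0,"z":-4,"wx":0,"wy":0,"wz":0,"claw":-0.6},{"x":0,"y":0,"z":-7,"wx":0,"wy":0,"wz":0,"claw":-0.6},{"x":0,"y":0,"z":-10,"wx":0,"wy":0,"wz":0,"claw":-0.6},{"x":0,"y":0,"z":-15,"wx":0,"wy":0,"wz":0,"claw":-0.6},{"x":0,"y":0,"z":-15,"wx":0,"wy":0,"wz":0,"claw":-0.6},{"x":0,"y":0,"z":-15,"wx":0,"wy":0,"wz":0,"claw":-0.6},{"x":0,"y":0,"z":-10,"wx":0,"wy":0,"wz":0,"claw":-0.6},{"x":0,"y":0,"z":0,"wx":0,"wy":0,"wz":0,"claw":-0.6}]}}

```text
t: 17.97
tcp_pos: [0.4725, -0.0286, 0.1392]
ee_rot: [0.648, 0.659, 0.268, -0.272]
contact_force: [0.3, 0.3, -2.3]
width: 0.0639
```

```bash
python3 - <<'E'
from geo import *
P,R,S=pose(); print(P,S['width'],S['contact_force'],S['joints'])
im,_,_=wshot('w17.png')
E
```

```text
[ 0.4725 -0.0286  0.1392] 0.06393615001997234 [ 0.2834  0.267  -2.3425] [-0.5555  0.5179  1.8105  0.6528  1.3608 -2.4683]
pose [ 0.4725 -0.0286  0.1392] [[-0.012991320466699471, 0.999847371624049, -0.011681568773601492], [0.7075557829147341, 0.017447098591792845, 0.7064420802972076], [0.7065380666718881, 0.00091225391702493, -0.707674450673713]] 0.06393615001997234 [ 0.2834  0.267  -2.3425] 17.9667
```

View pics/w17.png

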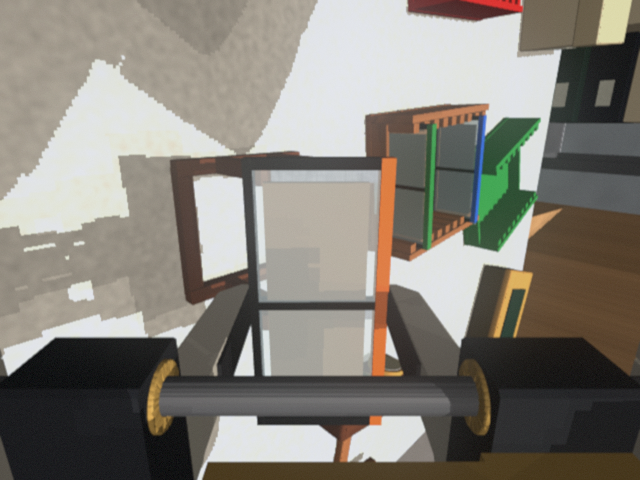

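The plate is held square, with a weight of ~2.3 N. Now rising, turning level and checking the post position from the saved images.

Emit:
{"api": "step_arm", "payload": {"targets": [{"x":15,"y":0,"z":-15,"wx":0,"wy":-0.06,"wz":0,"claw":-0.6},{"x":20,"y":0,"z":-20,"wx":0,"wy":-0.1,"wz":0,"claw":-0.6},{"x":15,"y":0,"z":-20,"wx":0,"wy":-0.11,"wz":0,"claw":-0.6},{"x":15,"y":0,"z":-20,"wx":0,"wy":-0.11,"wz":0,"claw":-0.6},{"x":10,"y":0,"z":-20,"wx":0,"wy":-0.11,"wz":0,"claw":-0.6},{"x":0,"y":0,"z":-15,"wx":0,"wy":-0.11,"wz":0,"claw":-0.6},{"x":0,"y":0,"z":0,"wx":0,"wy":-0.11,"wz":0,"claw":-0.6},{"x":0,"y":0,"z":0,"wx":0,"wy":-0.08,"wz":0,"claw":-0.6},{"x":0,"y":0,"z":0,"wx":0,"wy":0,"wz":0,"claw":-0.6},{"x":0,"y":0,"z":0,"wx":0,"wy":0,"wz":0,"claw":-0.6}]}}

```text
t: 18.85
tcp_pos: [0.4713, -0.0232, 0.2734]
ee_rot: [0.699, 0.715, -0.001, -0.001]
contact_force: [-0.1, 0.4, -2.4]
width: 0.0636
```

```bash
cat >> geo.py <<'E'
PC=np.array([.4967,-.2468,.012]); ap=np.radians(2.1)
px_=np.array([np.cos(ap),np.sin(ap),0]); py_=np.array([-np.sin(ap),np.cos(ap),0])
Rdown=np.column_stack([py_,px_,[0,0,-1]])
E
python3 - <<'E'
from geo import *
P,R,S=pose(); print(P,S['width'],S['contact_force'],S['joints'])
plan(np.array([PC[0],PC[1],.20]),Rdown)
im=cv2.imread('pics/w4.png')
cv2.imwrite('pics/foot4.png',cv2.resize(im[310:400,10:120],None,fx=5,fy=5,interpolation=cv2.INTER_CUBIC))
t=cv2.imread('pics/top0.png'); s=cv2.imread('pics/scene0.png')
cv2.imwrite('pics/footst.png',np.hstack([cv2.resize(t[125:185,395:455],(390,390),interpolation=cv2.INTER_CUBIC),cv2.resize(s[295:400,310:375],(241,390),interpolation=cv2.INTER_CUBIC)]))
E
```

```text
[ 0.4713 -0.0232  0.2734] 0.06361286478974092 [-0.1296  0.3973 -2.3948] [-0.1473  0.132   1.7385 -0.0011  1.2739 -1.7395]
shift mm [-224.0411   20.7849   73.4362] rotvec [-0.0029  0.0005 -0.0149] world d [ 0.0254 -0.2236 -0.0734]
```

View pics/foot4.png

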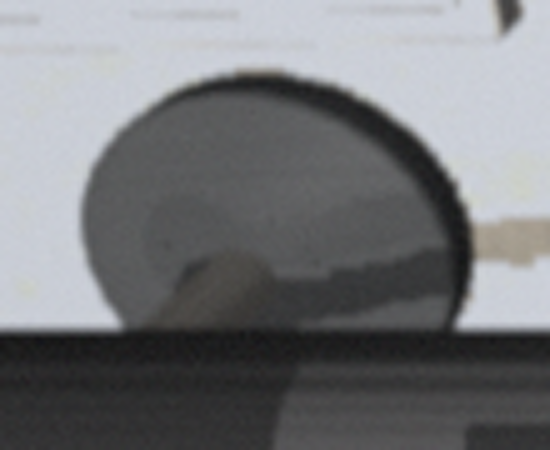

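View pics/footst.png

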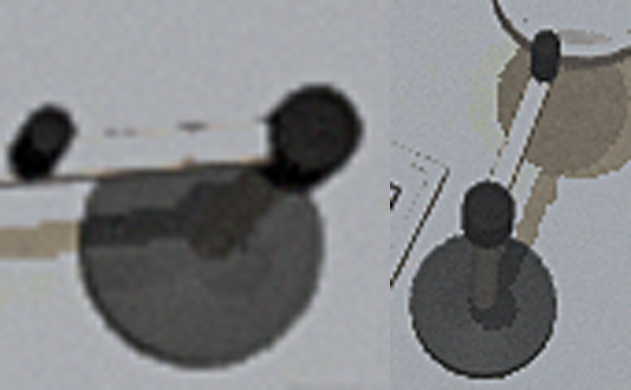

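```bash
python3 - <<'E'
from geo import *
X,e=tri([ray('top',(444.5,144.2)),ray('scene',(336.4,348.9))]); print('collar tri',X,e)
print(onz('top',(444.2,144.2),.197),onz('scene',(336.4,348.9),.197))
for z in (0.006,.012): print('foot',onz('top',(426.1,162.9),z),onz('scene',(335.1,376.9),z))
# foot edge in w4: fit circle on plane using outline points of top disc
_,P,R=load('w4.png'); f=lambda p:(10+p[0]/5-.4,310+p[1]/5-.4)
pts=[(83,215),(95,165),(130,118),(180,90),(240,88),(300,105),(360,140),(410,180),(440,225),(455,265),(455,310),(105,300)]
for z in (.008,.014,.02):
    q=np.array([won(f(p),P,R,z)[:2] for p in pts]); A=np.column_stack([2*q,np.ones(len(q))]); s=np.linalg.lstsq(A,(q**2).sum(1),rcond=None)[0]; print('w4 foot',z,s[:2],np.sqrt(s[2]+s[0]**2+s[1]**2))
# lens centre/grip via two views
print('lens',tri([ray('top',(368,154)),ray('scene',(361,291))]))
E
```

```text
collar tri [ 0.6633 -0.241   0.205 ] [np.float64(9.913980229340099e-05), np.float64(9.913980229339357e-05)]
[ 0.6655 -0.2423  0.197 ] [ 0.662  -0.2383  0.197 ]
foot [ 0.6648 -0.2427  0.006 ] [ 0.6638 -0.2411  0.006 ]
foot [ 0.6634 -0.2414  0.012 ] [ 0.6646 -0.2428  0.012 ]
w4 foot 0.008 [ 0.6662 -0.2446] 0.04988187689005995
w4 foot 0.014 [ 0.6619 -0.2399] 0.049213222606935024
w4 foot 0.02 [ 0.6577 -0.2353] 0.048544568323819766
lens (array([ 0.644 , -0.0708,  0.1726]), [np.float64(0.00013220726722858606), np.float64(0.00013220726722852286)])
```

The pivot is at about (0.664, -0.2415), 167 mm from the panel centre. So I'll put the plate centre at x ≈ 0.495, still well inside the marks and under the lens's reach. Moving over the panel.

Emit:
{"api": "step_arm", "payload": {"targets": [{"x":-15,"y":1,"z":0,"wx":-0.003,"wy":0,"wz":-0.015,"claw":-0.6},{"x":-28,"y":3,"z":0,"wx":0,"wy":0,"wz":0,"claw":-0.6},{"x":-32,"y":3,"z":0,"wx":0,"wy":0,"wz":0,"claw":-0.6},{"x":-32,"y":3,"z":0,"wx":0,"wy":0,"wz":0,"claw":-0.6},{"x":-32,"y":3,"z":5,"wx":0,"wy":0,"wz":0,"claw":-0.6},{"x":-32,"y":3,"z":10,"wx":0,"wy":0,"wz":0,"claw":-0.6},{"x":-30,"y":2,"z":20,"wx":0,"wy":0,"wz":0,"claw":-0.6},{"x":-23,"y":1,"z":25,"wx":0,"wy":0,"wz":0,"claw":-0.6},{"x":0,"y":0,"z":30,"wx":0,"wy":0,"wz":0,"claw":-0.6},{"x":0,"y":0,"z":30,"wx":0,"wy":0,"wz":0,"claw":-0.6},{"x":0,"y":0,"z":30,"wx":0,"wy":0,"wz":0,"claw":-0.6},{"x":0,"y":0,"z":23,"wx":0,"wy":0,"wz":0,"claw":-0.6},{"x":0,"y":0,"z":0,"wx":0,"wy":0,"wz":0,"claw":-0.6},{"x":0,"y":0,"z":0,"wx":0,"wy":0,"wz":0,"claw":-0.6}]}}

```text
t: 20.02
tcp_pos: [0.4974, -0.2486, 0.1008]
ee_rot: [0.696, 0.718, -0.0, -0.0]
contact_force: [0.1, 0.1, -2.2]
width: 0.0631
```

```bash
python3 - <<'E'
from geo import *
P,R,S=pose(); print(P,S['width'],S['contact_force'],S['joints'])
plan(np.array([.495,PC[1],-.009]),Rdown)
wshot('w18.png'); im=shot('scene','s18.png')
cv2.imwrite('pics/s18c.png',cv2.resize(im[250:410,210:390,::-1],(675,600),interpolation=cv2.INTER_CUBIC))
E
```

```text
[ 0.4974 -0.2486  0.1008] 0.06314581664469683 [ 0.0523  0.1206 -2.242 ] [-0.547   0.4779  1.7215 -0.0004  0.9428 -2.1499]
shift mm [  1.8596  -2.2701 109.8038] rotvec [-0.0007 -0.0001 -0.0043] world d [-0.0024  0.0018 -0.1098]
pose [ 0.4974 -0.2486  0.1008] [[-0.03235870353754792, 0.9994760830630345, -0.000688251657377867], [0.9994763179775172, 0.03235873995498092, 4.1840546068032066e-05], [6.408958150197014e-05, -0.0006865373265318895, -0.9999997622794845]] 0.06314581664469683 [ 0.0523  0.1206 -2.242 ] 20.0167
```

View pics/w18.png

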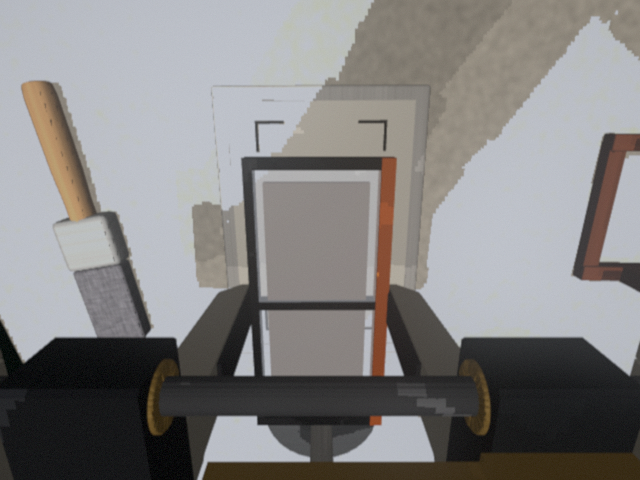

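View pics/s18c.png

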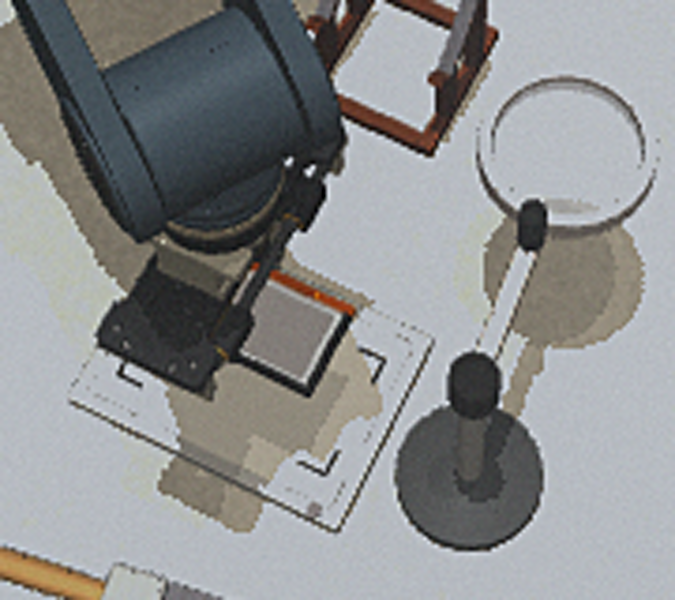

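```bash
python3 - <<'E'
from geo import *
_,P,R=load('w18.png')
q=[won(p,P,R,.012) for p in ((256,122),(386,121))]; print(q,'mid',(q[0]+q[1])/2,'expected',PC-.08*px_)
# plate corner: foot-left(243,158) orange right(395,158); height of plate front face
z=P[2]+.0249+.004
c=[won(p,P,R,z) for p in ((243,158),(395,158),(258,424),(381,424))]; print(c,np.mean(c,0))
E
```

```text
[array([ 0.4173, -0.2954,  0.012 ]), array([ 0.4138, -0.2051,  0.012 ])] mid [ 0.4155 -0.2503  0.012 ] expected [ 0.4168 -0.2497  0.012 ]
[array([ 0.4307, -0.2827,  0.1297]), array([ 0.4287, -0.2202,  0.1297]), array([ 0.5655, -0.2785,  0.1297]), array([ 0.5635, -0.2151,  0.1297])] [ 0.4971 -0.2491  0.1297]
```

The marks and the plate agree with the plan to about 1 mm. Lowering to ~10 mm above the panel.

Emit:
{"api": "step_arm", "payload": {"targets": [{"x":2.3,"y":-2,"z":15,"wx":0,"wy":0,"wz":0.004,"claw":-0.6},{"x":0,"y":0,"z":22,"wx":0,"wy":0,"wz":0,"claw":-0.6},{"x":0,"y":0,"z":22,"wx":0,"wy":0,"wz":0,"claw":-0.6},{"x":0,"y":0,"z":20,"wx":0,"wy":0,"wz":0,"claw":-0.6},{"x":0,"y":0,"z":12,"wx":0,"wy":0,"wz":0,"claw":-0.6},{"x":0,"y":0,"z":7,"wx":0,"wy":0,"wz":0,"claw":-0.6},{"x":0,"y":0,"z":3,"wx":0,"wy":0,"wz":0,"claw":-0.6},{"x":0,"y":0,"z":0,"wx":0,"wy":0,"wz":0,"claw":-0.6},{"x":0,"y":0,"z":0,"wx":0,"wy":0,"wz":0,"claw":-0.6}]}}

```text
t: 20.87
tcp_pos: [0.4971, -0.2467, 0.0018]
ee_rot: [0.696, 0.718, -0.0, 0.002]
contact_force: [0.2, -0.5, -1.3]
width: 0.0635
```

```bash
python3 - <<'E'
from geo import *
P,R,S=pose(); print(P,S['width'],S['contact_force'])
plan(np.array([.495,PC[1],-.009]),Rdown)
E
```

```text
[ 0.4971 -0.2467  0.0018] 0.06348427708141283 [ 0.2206 -0.476  -1.3157]
shift mm [ 0.0347 -2.12   10.7539] rotvec [ 0.0027  0.0038 -0.0066] world d [-0.0021 -0.0001 -0.0108]
```

Emit:
{"api": "step_arm", "payload": {"targets": [{"x":0,"y":-2,"z":3,"wx":0.002,"wy":0.003,"wz":-0.006,"claw":-0.6},{"x":0,"y":0,"z":3,"wx":0,"wy":0,"wz":0,"claw":-0.6},{"x":0,"y":0,"z":2,"wx":0,"wy":0,"wz":0,"claw":-0.6},{"x":0,"y":0,"z":0,"wx":0,"wy":0,"wz":0,"claw":-0.6},{"x":0,"y":0,"z":0,"wx":0,"wy":0,"wz":0,"claw":-0.6}]}}

```text
t: 21.28
tcp_pos: [0.4944, -0.2464, -0.0073]
ee_rot: [0.694, 0.72, -0.0, -0.0]
contact_force: [0.2, 0.1, -2.2]
width: 0.0635
```

Emit:
{"api": "step_arm", "payload": {"targets": [{"x":0,"y":0,"z":1,"wx":0,"wy":0,"wz":0,"claw":-0.6},{"x":0,"y":0,"z":0.5,"wx":0,"wy":0,"wz":0,"claw":-0.6},{"x":0,"y":0,"z":0,"wx":0,"wy":0,"wz":0,"claw":-0.6},{"x":0,"y":0,"z":0,"wx":0,"wy":0,"wz":0,"claw":-0.6}]}}

```text
t: 21.62
tcp_pos: [0.4946, -0.2465, -0.0084]
ee_rot: [0.694, 0.72, -0.0, -0.0]
contact_force: [-0.4, -0.3, 3.8]
width: 0.0633
```

Contact is ~6 N at the predicted height. Releasing gently.

Emit:
{"api": "step_arm", "payload": {"targets": [{"x":0,"y":0,"z":-0.3,"wx":0,"wy":0,"wz":0,"claw":0.36},{"x":0,"y":0,"z":0,"wx":0,"wy":0,"wz":0,"claw":0.4},{"x":0,"y":0,"z":0,"wx":0,"wy":0,"wz":0,"claw":0.5},{"x":0,"y":0,"z":0,"wx":0,"wy":0,"wz":0,"claw":0.7},{"x":0,"y":0,"z":0,"wx":0,"wy":0,"wz":0,"claw":0.85},{"x":0,"y":0,"z":-1,"wx":0,"wy":0,"wz":0,"claw":0.85},{"x":0,"y":0,"z":-5,"wx":0,"wy":0,"wz":0,"claw":0.85},{"x":0,"y":0,"z":-12,"wx":0,"wy":0,"wz":0,"claw":0.85},{"x":0,"y":0,"z":-20,"wx":0,"wy":0,"wz":0,"claw":0.85},{"x":0,"y":0,"z":-25,"wx":0,"wy":0,"wz":0,"claw":0.85},{"x":0,"y":0,"z":-25,"wx":0,"wy":0,"wz":0,"claw":0.85},{"x":0,"y":0,"z":-20,"wx":0,"wy":0,"wz":0,"claw":0.85},{"x":0,"y":0,"z":0,"wx":0,"wy":0,"wz":0,"claw":0.85}]}}

```text
t: 22.7
tcp_pos: [0.4964, -0.2476, 0.1045]
ee_rot: [0.694, 0.72, 0.001, 0.003]
contact_force: [0.4, -1.2, 0.1]
width: 0.0863
```

```bash
python3 - <<'E'
from geo import *
im,P,R=wshot('w19.png')
im=shot('scene','s19.png')
cv2.imwrite('pics/s19c.png',cv2.resize(im[250:410,210:390,::-1],(675,600),interpolation=cv2.INTER_CUBIC))
E
```

```text
pose [ 0.4964 -0.2476  0.1045] [[-0.03597159565202165, 0.9993381097012501, 0.005420959783978725], [0.9993453919937942, 0.035991703609331384, -0.0036585204752215736], [-0.0038512085138343137, 0.005285808361083501, -0.9999786139827955]] 0.08631517910756249 [ 0.3793 -1.1667  0.1328] 22.7
```

View pics/w19.png

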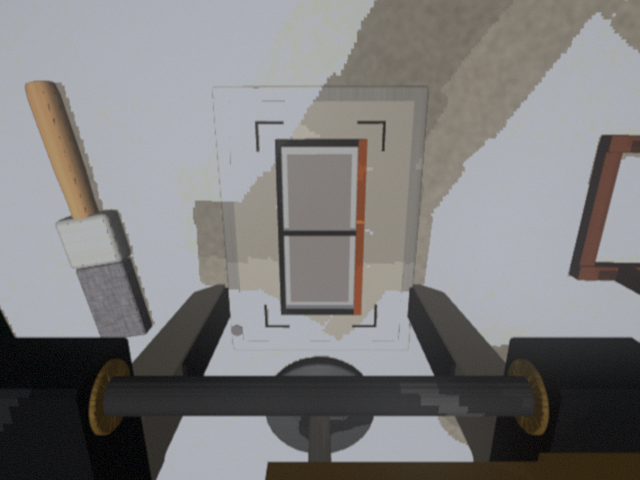

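View pics/s19c.png

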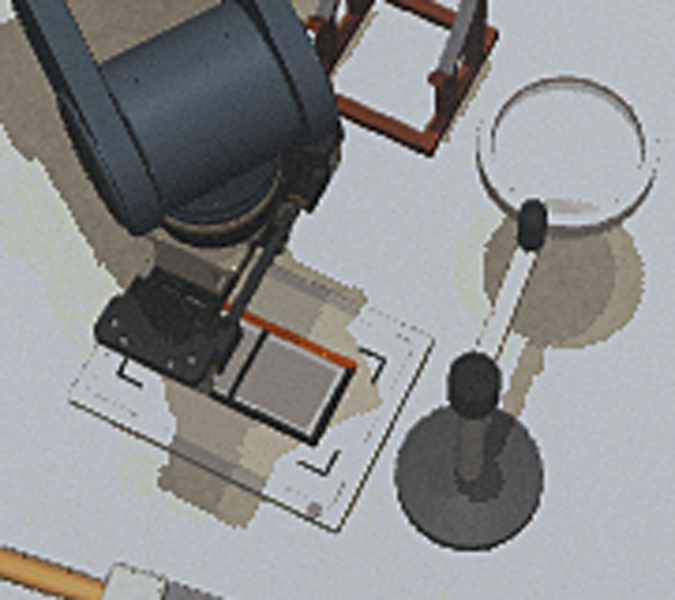

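The plate lies flat and well inside the marks: its outline is (275–367, 140–314), against marks at (257–385, 122–326). Next I'll rise, move over the magnifier grip and turn the jaws tangential to its swing.

Emit:
{"api": "step_arm", "payload": {"targets": [{"x":0,"y":0,"z":-30,"wx":0,"wy":0,"wz":0,"claw":0.3},{"x":0,"y":0,"z":-40,"wx":0,"wy":0,"wz":0,"claw":0.3},{"x":0,"y":0,"z":-40,"wx":0,"wy":0,"wz":0,"claw":0.3},{"x":0,"y":0,"z":-40,"wx":0,"wy":0,"wz":0,"claw":0.3},{"x":5,"y":8,"z":-30,"wx":0,"wy":0,"wz":0,"claw":0.3},{"x":15,"y":25,"z":0,"wx":0,"wy":0,"wz":0,"claw":0.3},{"x":18,"y":28,"z":0,"wx":0,"wy":0,"wz":0,"claw":0.3},{"x":18,"y":28,"z":0,"wx":0,"wy":0,"wz":0,"claw":0.3},{"x":18,"y":28,"z":0,"wx":0,"wy":0,"wz":0,"claw":0.3},{"x":16,"y":25,"z":0,"wx":0,"wy":0,"wz":0,"claw":0.3},{"x":10,"y":17,"z":0,"wx":0,"wy":0,"wz":0,"claw":0.3},{"x":0,"y":0,"z":0,"wx":0,"wy":0,"wz":0.12,"claw":0.3},{"x":0,"y":0,"z":0,"wx":0,"wy":0,"wz":0.12,"claw":0.3},{"x":0,"y":0,"z":0,"wx":0,"wy":0,"wz":0.12,"claw":0.3},{"x":0,"y":0,"z":0,"wx":0,"wy":0,"wz":0.12,"claw":0.3},{"x":0,"y":0,"z":0,"wx":0,"wy":0,"wz":0.12,"claw":0.3},{"x":0,"y":0,"z":0,"wx":0,"wy":0,"wz":0.12,"claw":0.3}]}}

```text
t: 24.22
tcp_pos: [0.6496, -0.1406, 0.2777]
ee_rot: [0.905, 0.426, -0.001, -0.001]
contact_force: [-0.7, -0.5, -0.8]
width: 0.0606
```

Emit:
{"api": "step_arm", "payload": {"targets": [{"x":0,"y":0,"z":0,"wx":0,"wy":0,"wz":0.12,"claw":0.3},{"x":0,"y":0,"z":0,"wx":0,"wy":0,"wz":0.12,"claw":0.3},{"x":0,"y":0,"z":0,"wx":0,"wy":0,"wz":0.12,"claw":0.3},{"x":0,"y":0,"z":0,"wx":0,"wy":0,"wz":0.12,"claw":0.3},{"x":0,"y":0,"z":0,"wx":0,"wy":0,"wz":0.12,"claw":0.3},{"x":0,"y":0,"z":0,"wx":0,"wy":0,"wz":0.12,"claw":0.3},{"x":0,"y":0,"z":0,"wx":0,"wy":0,"wz":0.04,"claw":0.3},{"x":0,"y":0,"z":0,"wx":0,"wy":0,"wz":0,"claw":0.3},{"x":0,"y":0,"z":0,"wx":0,"wy":0,"wz":0,"claw":0.3}]}}

```text
t: 24.97
tcp_pos: [0.6497, -0.1407, 0.2783]
ee_rot: [0.998, 0.064, -0.001, -0.0]
contact_force: [0.3, 0.8, 0.2]
width: 0.0604
```

```bash
cat >> geo.py <<'E'
PV=np.array([.664,-.2415,0])
def tang(th): # arm direction angle th (deg); tool x tangential at th-90
    a=np.radians(th-90); return np.column_stack([[np.cos(a),np.sin(a),0],[np.sin(a),-np.cos(a),0],[0,0,-1]])
def grip(th,z): a=np.radians(th); return PV+np.array([.1*np.cos(a),.1*np.sin(a),z])
E
python3 - <<'E'
from geo import *
P,R,S=pose(); print(P,S['width'],S['contact_force'],S['joints'])
plan(grip(97,.28),tang(97))
_,P9,R9=load('w19.png')
c=[won(p,P9,R9,.02) for p in ((275,139.5),(367,139.5),(361,314.5),(281,314.5))]; m=np.mean(c,0); print('plate',c,m,'in panel',(m-PC)@px_,(m-PC)@py_)
im,P,R=wshot('w20.png')
print([ (h,wproj(grip(97,h),P,R)) for h in (.187,.228)], wproj(PV+[0,0,.197],P,R))
E
```

```text
[ 0.6497 -0.1407  0.2783] 0.06040339934261342 [0.3243 0.7751 0.2478] [-0.2832  0.5081  1.2133 -0.0002  1.4226 -0.4118]
shift mm [ 1.9323  1.8054 -1.7385] rotvec [-0.0008  0.0022  0.0064] world d [ 0.0022 -0.0015  0.0017]
plate [array([ 0.4284, -0.28  ,  0.02  ]), array([ 0.4262, -0.2163,  0.02  ]), array([ 0.5616, -0.211 ,  0.02  ]), array([ 0.564, -0.275,  0.02 ])] [ 0.4951 -0.2456  0.02  ] in panel -0.0015959840993722354 0.0012941504634850904
pose [ 0.6497 -0.1407  0.2783] [[0.9917434519908537, 0.12821670743338112, -0.0023240843805448913], [0.12821818433574575, -0.9917458594753474, 0.0004974124537136515], [-0.0022411244744252002, -0.00079129542342575, -0.9999971756023329]] 0.06040339934261342 [0.3243 0.7751 0.2478] 24.9667
[(0.187, array([320.6027, 235.3441])), (0.228, array([320.807 , 253.0687]))] [319.6874 355.8806]
```

View pics/w20.png

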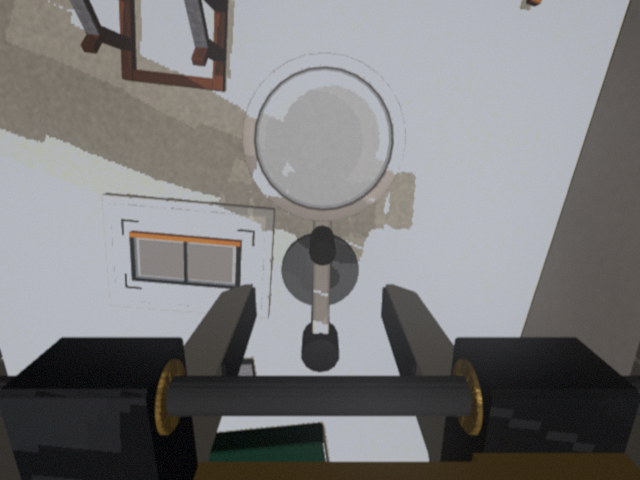

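The grip's top (322,250) sits where predicted, centred between the open jaws. Descending around it.

Emit:
{"api": "step_arm", "payload": {"targets": [{"x":2,"y":2,"z":15,"wx":0,"wy":0,"wz":0.006,"claw":0},{"x":0,"y":0,"z":25,"wx":0,"wy":0,"wz":0,"claw":0},{"x":0,"y":0,"z":25,"wx":0,"wy":0,"wz":0,"claw":0},{"x":0,"y":0,"z":18,"wx":0,"wy":0,"wz":0,"claw":0},{"x":0,"y":0,"z":12,"wx":0,"wy":0,"wz":0,"claw":0},{"x":0,"y":0,"z":8,"wx":0,"wy":0,"wz":0,"claw":0},{"x":0,"y":0,"z":0,"wx":0,"wy":0,"wz":0,"claw":0}]}}

```text
t: 25.6
tcp_pos: [0.6516, -0.1423, 0.175]
ee_rot: [0.998, 0.061, -0.001, -0.0]
contact_force: [1.1, 0.3, -0.8]
width: 0.0464
```

```bash
python3 - <<'E'
from geo import *
im,P,R=wshot('w21.png'); plan(grip(97,.1745),tang(97))
im=shot('scene','s21.png')
cv2.imwrite('pics/s21c.png',cv2.resize(im[250:410,250:430,::-1],(675,600),interpolation=cv2.INTER_CUBIC))
E
```

```text
pose [ 0.6516 -0.1423  0.175 ] [[0.9926350268119101, 0.12111468410409161, -0.002633788238406651], [0.12111667999103932, -0.9926380891442569, 0.0006113983863947163], [-0.0025403492017526483, -0.0009258911409069392, -0.9999963446690835]] 0.04641528748787916 [ 1.0661  0.2627 -0.8043] 25.6
shift mm [-0.2718 -0.2979  1.8485] rotvec [-0.0002  0.001  -0.0009] world d [-0.0003  0.0003 -0.0018]
```

View pics/w21.png

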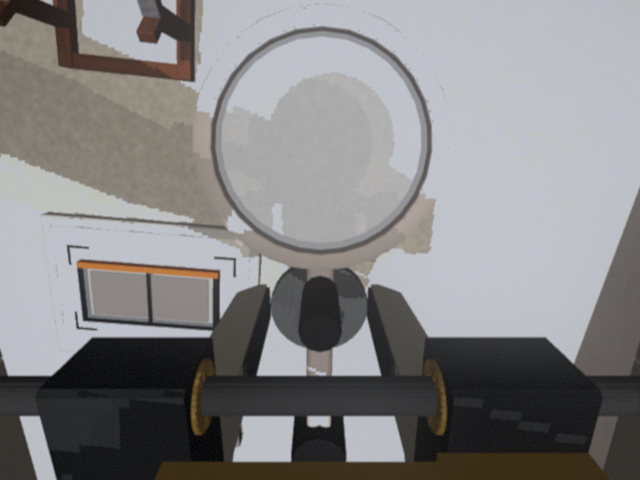

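View pics/s21c.png

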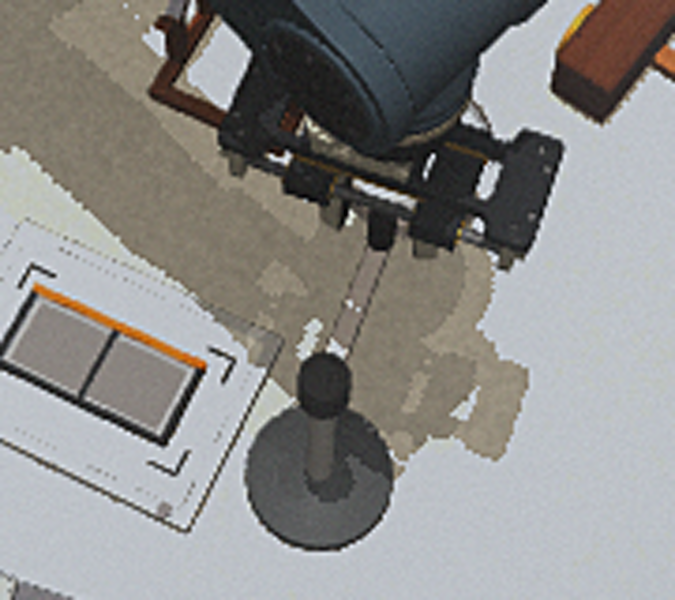

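The grip stands centred between the fingers. Now swinging with a loose enclosure, following the arc and keeping the jaws tangential, half-way first.

Emit:
{"api": "step_arm", "payload": {"targets": [{"x":0,"y":0,"z":0,"wx":0,"wy":0,"wz":0,"claw":-0.44},{"x":0,"y":0,"z":0,"wx":0,"wy":0,"wz":0,"claw":-0.44},{"x":0,"y":0,"z":0,"wx":0,"wy":0,"wz":0,"claw":-0.44},{"x":-5,"y":0.1,"z":0,"wx":0,"wy":0,"wz":-0.05,"claw":-0.44},{"x":-10,"y":0.5,"z":0,"wx":0,"wy":0,"wz":-0.1,"claw":-0.44},{"x":-10,"y":0.5,"z":0,"wx":0,"wy":0,"wz":-0.1,"claw":-0.44},{"x":-10,"y":0.5,"z":0,"wx":0,"wy":0,"wz":-0.1,"claw":-0.44},{"x":-10,"y":0.5,"z":0,"wx":0,"wy":0,"wz":-0.1,"claw":-0.44},{"x":-10,"y":0.5,"z":0,"wx":0,"wy":0,"wz":-0.1,"claw":-0.44},{"x":-10,"y":0.5,"z":0,"wx":0,"wy":0,"wz":-0.1,"claw":-0.44},{"x":-10,"y":0.5,"z":0,"wx":0,"wy":0,"wz":-0.1,"claw":-0.44},{"x":0,"y":0,"z":0,"wx":0,"wy":0,"wz":0,"claw":-0.44}]}}

```text
t: 26.7
tcp_pos: [0.587, -0.1783, 0.1771]
ee_rot: [0.906, 0.423, -0.0, 0.0]
contact_force: [0.0, 0.0, 0.7]
width: 0.0257
```

```bash
python3 - <<'E'
from geo import *
P,R,S=pose(); th=np.degrees(np.arctan2(*(P-PV)[[1,0]])); print(P,th%360,np.linalg.norm((P-PV)[:2]),S['contact_force'],R.T@S['contact_force'],S['width'])
plan(grip(th,.1745),tang(th))
wshot('w22.png')
E
```

```text
[ 0.587  -0.1783  0.1771] 140.5924665843142 0.09962532612918987 [0.0462 0.0386 0.6797] [ 0.059   0.0109 -0.6798] 0.02568814750897478
shift mm [-0.0023 -0.3754  2.5503] rotvec [ 0.0003  0.0004 -0.0084] world d [-0.0003  0.0002 -0.0026]
pose [ 0.587  -0.1783  0.1771] [[0.6413161995582489, 0.7672766985752838, 2.7526756293541296e-06], [0.7672766183207201, -0.6413161308295451, -0.000459691354967288], [-0.0003509451299188535, 0.0002969195763856278, -0.9999998943381349]] 0.02568814750897478 [0.0462 0.0386 0.6797] 26.7
```

View pics/w22.png

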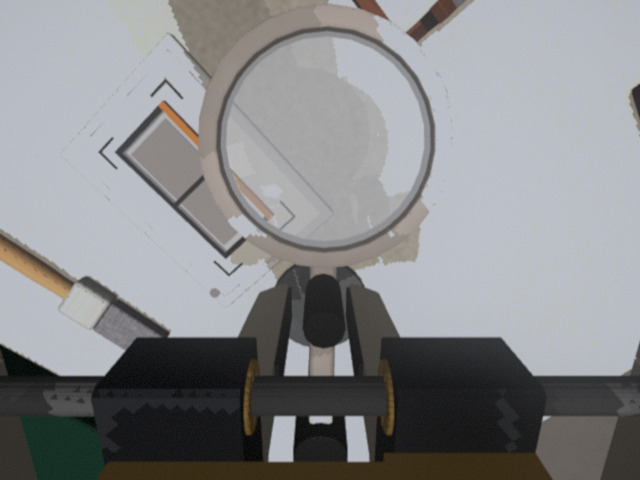

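The arm follows and the grip trails against the pushing finger. Completing the swing, then closing to centre the grip.

Emit:
{"api": "step_arm", "payload": {"targets": [{"x":-5,"y":0.1,"z":1,"wx":0,"wy":0,"wz":-0.05,"claw":-0.44},{"x":-10,"y":0.5,"z":0,"wx":0,"wy":0,"wz":-0.1,"claw":-0.44},{"x":-10,"y":0.5,"z":0,"wx":0,"wy":0,"wz":-0.1,"claw":-0.44},{"x":-10,"y":0.5,"z":0,"wx":0,"wy":0,"wz":-0.1,"claw":-0.44},{"x":-10,"y":0.5,"z":0,"wx":0,"wy":0,"wz":-0.1,"claw":-0.44},{"x":-10,"y":0.5,"z":0,"wx":0,"wy":0,"wz":-0.1,"claw":-0.44},{"x":-10,"y":0.5,"z":0,"wx":0,"wy":0,"wz":-0.1,"claw":-0.44},{"x":-5,"y":0.1,"z":0,"wx":0,"wy":0,"wz":-0.05,"claw":-0.44},{"x":0,"y":0,"z":0,"wx":0,"wy":0,"wz":0,"claw":-0.44},{"x":0,"y":0,"z":0,"wx":0,"wy":0,"wz":0,"claw":-0.44}]}}

```text
t: 27.58
tcp_pos: [0.5643, -0.2417, 0.1756]
ee_rot: [0.709, 0.706, -0.0, -0.0]
contact_force: [1.1, -0.5, 1.0]
width: 0.0262
```

```bash
cat > chk.py <<'E'
from geo import *
import sys
P,R,S=pose(); th=np.degrees(np.arctan2(*(P-PV)[[1,0]])); print(P,th%360,np.linalg.norm((P-PV)[:2]),S['contact_force'],R.T@S['contact_force'],S['width'])
plan(grip(181.4,.1745),tang(181.4))
k=sys.argv[1]
wshot('w%s.png'%k); a=shot('top','t%s.png'%k); b=shot('scene','s%s.png'%k)
cv2.imwrite('pics/ts%s.png'%k,np.hstack([cv2.resize(a[130:280,380:480,::-1],(400,600),interpolation=cv2.INTER_CUBIC),cv2.resize(b[270:410,230:350,::-1],(400,467),interpolation=cv2.INTER_CUBIC) if 0 else cv2.resize(b[270:420,225:325,::-1],(400,600),interpolation=cv2.INTER_CUBIC)]))
E
python3 chk.py 23
```

```text
[ 0.5643 -0.2417  0.1756] 180.12059935318445 0.09973118797049493 [ 1.0713 -0.5207  0.9917] [-0.5162  1.0731 -0.9921] 0.026244165282663115
shift mm [-2.2341 -0.2288  1.0553] rotvec [-0.0005  0.0002 -0.0289] world d [-0.0002 -0.0022 -0.0011]
pose [ 0.5643 -0.2417  0.1756] [[0.004448356020044758, 0.9999899962822828, -0.0004684699340903838], [0.9999900891954484, -0.004448441381329743, -0.0001813288623942179], [-0.000183411009472181, -0.00046765867583978954, -0.9999998738278744]] 0.026244165282663115 [ 1.0713 -0.5207  0.9917] 27.5833
```

View pics/w23.png

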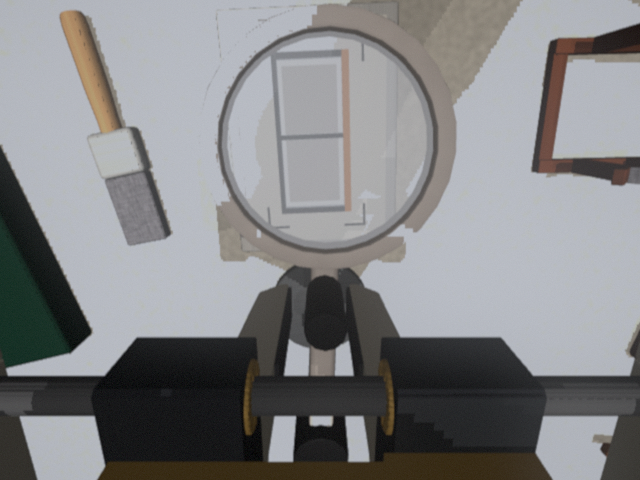

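```bash
python3 - <<'E'
from geo import *
_,P,R=load('w23.png')
for z in (.17,.18,.19):
    q=np.array([won(p,P,R,z) for p in ((218,138),(440,138),(329,26),(329,251))]); c=np.array([(q[2]+q[3])[0]/2,(q[0]+q[1])[1]/2]); print(z,c,np.ptp(q,0)/2, np.degrees(np.arctan2(*(c-PV[:2])[::-1]))%360,np.linalg.norm(c-PV[:2]))
E
```

```text
0.17 [ 0.4949 -0.237 ] [0.054  0.0547 0.    ] 178.48173325110304 0.16919708762853655
0.18 [ 0.4942 -0.2373] [0.0513 0.0519 0.    ] 178.5782658891118 0.16986149827701094
0.19 [ 0.4935 -0.2376] [0.0485 0.049  0.    ] 178.67404602817086 0.1705263873350273
```

The lens is at (0.494, -0.237), with a radius of 169.9 mm, which confirms the pivot. It is still 8 mm short of the plate centre (0.4951, -0.2456). I'll close on the grip and nudge it the rest of the way.

Emit:
{"api": "step_arm", "payload": {"targets": [{"x":-1.2,"y":0,"z":0,"wx":0,"wy":0,"wz":-0.015,"claw":-0.5},{"x":-1,"y":0,"z":0,"wx":0,"wy":0,"wz":-0.013,"claw":-0.55},{"x":0,"y":0,"z":0,"wx":0,"wy":0,"wz":0,"claw":-0.6},{"x":0,"y":0,"z":0,"wx":0,"wy":0,"wz":0,"claw":-0.65},{"x":0,"y":0,"z":0,"wx":0,"wy":0,"wz":0,"claw":-0.65},{"x":0,"y":0,"z":0,"wx":0,"wy":0,"wz":0,"claw":-0.65}]}}

```text
t: 28.23
tcp_pos: [0.5638, -0.2439, 0.1755]
ee_rot: [0.697, 0.717, -0.0, -0.0]
contact_force: [-1.7, 4.0, 0.3]
width: 0.0174
```

```bash
python3 chk.py 24
```

```text
[ 0.5638 -0.2439  0.1755] 181.35172370668886 0.10020091241397182 [-1.6723  4.0179  0.2925] [ 4.063  -1.5601 -0.2895] 0.017424510741173672
shift mm [-0.0855  0.2015  0.9847] rotvec [-0.001  -0.0004  0.0034] world d [ 0.0002 -0.0001 -0.001 ]
pose [ 0.5638 -0.2439  0.1755] [[-0.02783001714452744, 0.9996121930763312, -0.0009765238672671427], [0.9996126031403333, 0.027830359463182065, 0.0003387257843434855], [0.00036577143438951316, -0.0009667188206020009, -0.9999994658328474]] 0.017424510741173672 [-1.6723  4.0179  0.2925] 28.2333
```

View pics/w24.png

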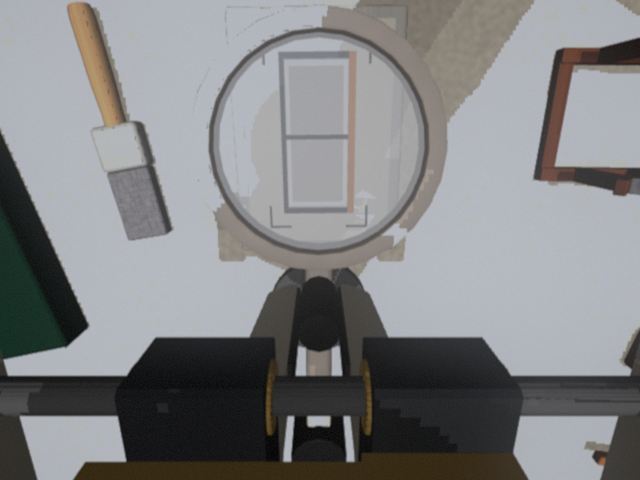

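```bash
python3 - <<'E'
from geo import *
_,P,R=load('w24.png')
q=np.array([won(p,P,R,.18) for p in ((209,140),(430,140),(320,28),(320,251))]); c=np.array([(q[2]+q[3])[0]/2,(q[0]+q[1])[1]/2]); print('lens',c)
k=np.array([won(p,P,R,.02) for p in ((278,52),(356,51),(355,213),(284,213))]); print('plate',k.mean(0))
E
```

```text
lens [ 0.4941 -0.2463]
plate [ 0.4951 -0.2466  0.02  ]
```

View pics/ts24.png

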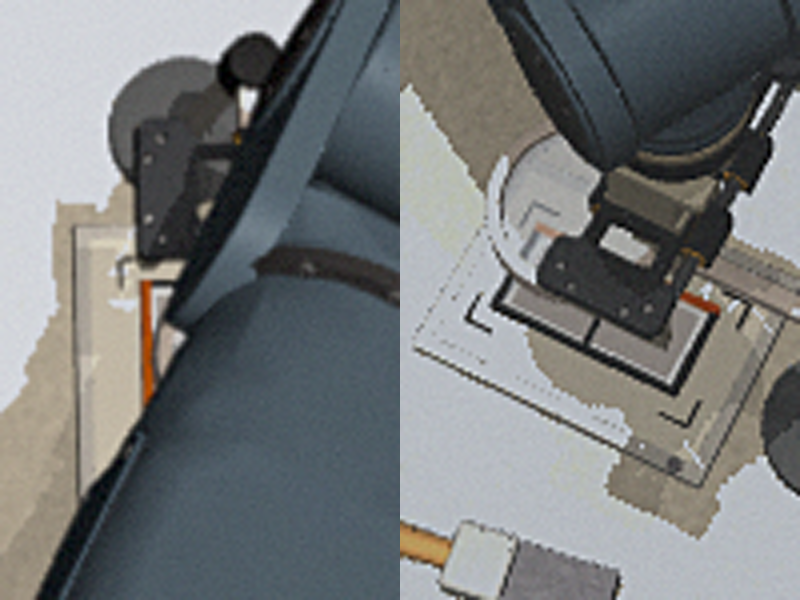

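The lens centre (0.4941, -0.2463) is within ~1 mm of the plate centre (0.4951, -0.2466). Letting go, rising and backing away.

Emit:
{"api": "step_arm", "payload": {"targets": [{"x":0,"y":0,"z":0,"wx":0,"wy":0,"wz":0,"claw":-0.55},{"x":0,"y":0,"z":0,"wx":0,"wy":0,"wz":0,"claw":-0.4},{"x":0,"y":0,"z":0,"wx":0,"wy":0,"wz":0,"claw":-0.2},{"x":0,"y":0,"z":0,"wx":0,"wy":0,"wz":0,"claw":0},{"x":0,"y":0,"z":0,"wx":0,"wy":0,"wz":0,"claw":0},{"x":0,"y":0,"z":-10,"wx":0,"wy":0,"wz":0,"claw":0},{"x":0,"y":0,"z":-20,"wx":0,"wy":0,"wz":0,"claw":0},{"x":0,"y":0,"z":-30,"wx":0,"wy":0,"wz":0,"claw":0},{"x":0,"y":0,"z":-35,"wx":0,"wy":0,"wz":0,"claw":0},{"x":0,"y":0,"z":-35,"wx":0,"wy":0,"wz":0,"claw":0},{"x":0,"y":-20,"z":-20,"wx":0,"wy":0,"wz":0,"claw":0},{"x":20,"y":-25,"z":0,"wx":0,"wy":0,"wz":0,"claw":0},{"x":30,"y":-25,"z":0,"wx":0,"wy":0,"wz":0,"claw":0},{"x":30,"y":-25,"z":0,"wx":0,"wy":0,"wz":0,"claw":0},{"x":30,"y":-25,"z":0,"wx":0,"wy":0,"wz":0,"claw":0},{"x":30,"y":-25,"z":0,"wx":0,"wy":0,"wz":0,"claw":0},{"x":30,"y":-20,"z":0,"wx":0,"wy":0,"wz":0,"claw":0},{"x":30,"y":-10,"z":0,"wx":0,"wy":0,"wz":0,"claw":0},{"x":0,"y":0,"z":0,"wx":0,"wy":0,"wz":0,"claw":0}]}}

```text
t: 29.97
tcp_pos: [0.3817, -0.0459, 0.3269]
ee_rot: [0.696, 0.718, 0.001, 0.0]
contact_force: [0.4, -1.5, 0.1]
width: 0.0463
```

```bash
python3 chk.py 25
```

```text
[ 0.3817 -0.0459  0.3269] 145.28615356382167 0.3434545960067085 [ 0.4356 -1.523   0.0718] [-1.5354  0.3898 -0.0717] 0.046315941048875306
shift mm [-203.4681  176.1024  152.579 ] rotvec [ 0.0015 -0.0003  0.0056] world d [ 0.1824 -0.198  -0.1524]
pose [ 0.3817 -0.0459  0.3269] [[-0.030016171592975642, 0.9995483589090105, 0.0014517731245619041], [0.9995493578915119, 0.030015655066415577, 0.00037628393609177553], [0.0003325380694628147, 0.001462413497653416, -0.999998875381965]] 0.046315941048875306 [ 0.4356 -1.523   0.0718] 29.9667
```

View pics/t25.png

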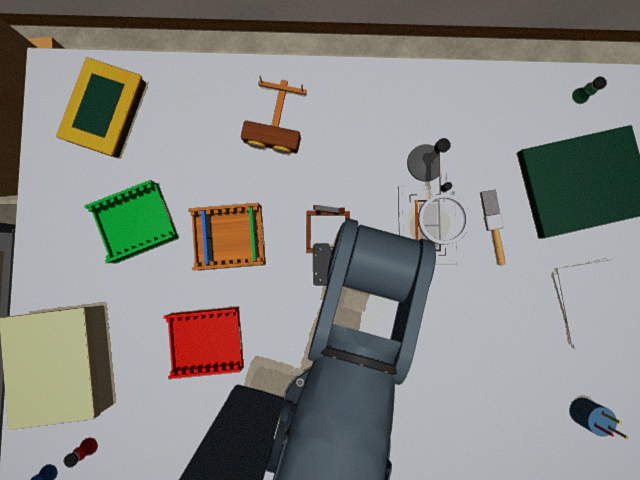

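View pics/s25.png

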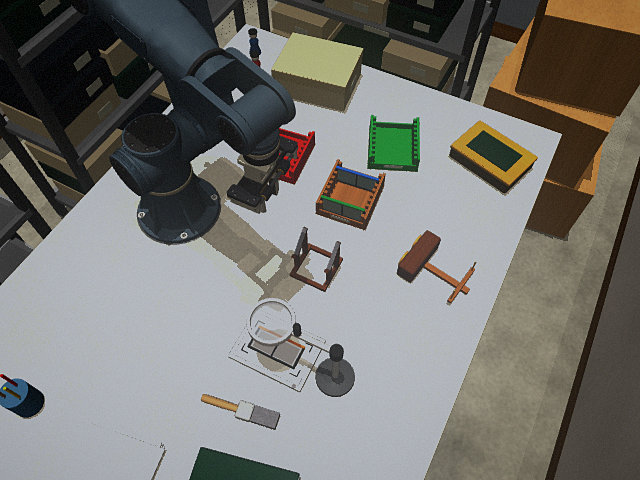

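View pics/ts25.png

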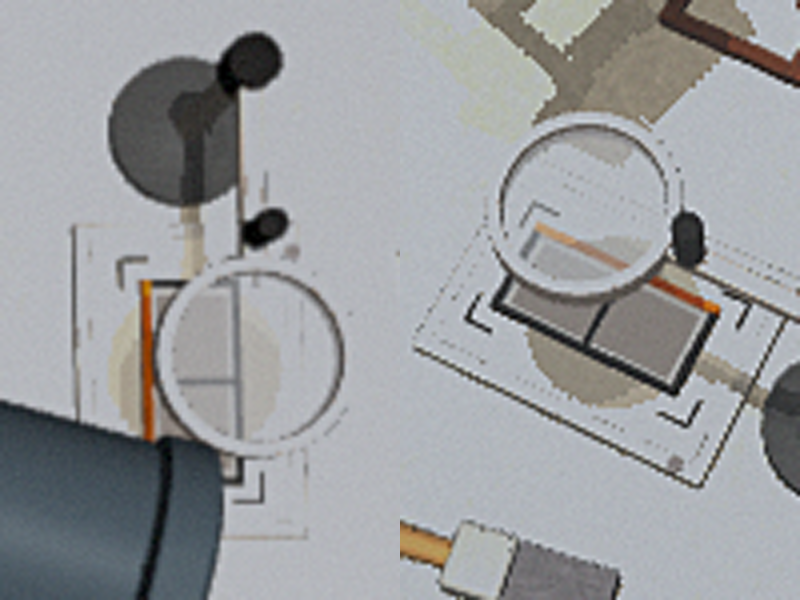

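```bash
python3 - <<'E'
from geo import *
print(tri([ray('top',(442.1,218.4)),ray('scene',(270.8,321.5))]))
print(onz('top',(442.1,218.4),.18),onz('scene',(270.8,321.5),.18))
# plate in scene: corners near foot-left, foot-right, orange-right
print([onz('scene',(225+(x-400)/4,270+y/4),.02) for x,y in ((492,305),(675,395),(720,312))])
s=readout.sense(); print(s['t'],np.abs(s['joint_velocities']).max())
job.close_job()
E
```

```text
(array([ 0.4948, -0.2445,  0.1809]), [np.float64(0.0022777149586460255), np.float64(0.0022777149586458902)])
[ 0.4967 -0.2434  0.18  ] [ 0.4926 -0.2455  0.18  ]
[array([ 0.4291, -0.2801,  0.02  ]), array([ 0.5635, -0.276 ,  0.02  ]), array([ 0.5621, -0.2145,  0.02  ])]
30.1167 0.02340204386997591
the job is handed in; nothing more can be done
```

The job is done and handed in at 30.1 s, inside the 72 s limit. The orange-edged plate came straight up out of the rack and was leaned on the easel and let go. I then gripped it afresh across its long edges, laid it flat on the panel and swung the magnifier over it.

- **Easel:** before the second grip, the plate measured within about 0.3 mm of the seat.
- **Plate on the panel:** its centre is at about (0.495, -0.246), roughly 2 mm from the panel centre and inside all four corner marks. Contact when setting it down was about 6 N.
- **Lens:** the wrist camera put it about 1 mm from the plate centre. After letting go, the top and scene cameras together gave (0.4948, -0.2445), 1–2 mm away. Those two views missed each other by about 2 mm each, which matches the calibration tolerance.
- **Other things:** the last overview pictures show the green and blue plates, the stereoscope and the brush where they started. The robot was clear of everything at hand-in.

**What disagreed:** the fingers end about 22 mm short of the reported TCP, not at it as the text says. Because of this, my first attempt to grip the plate on the easel closed in front of it without touching it. I measured the offset in two views and went 22 mm further in. The second grip held at 63.3 mm for the 64 mm edge.

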